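# Stack the washed spacer slats crosswise to dry

### The job

Clear the drying square by sliding the sensor, without lifting it, sideways onto the ring mark so that it stands centred inside the ring. Then stack all the yellow slats flat on the square to air-dry, two to a layer and each layer crosswise to the one below like a log cabin: the first two on the printed outlines, each later pair squarely across the ends of the pair beneath, and if one is left over it lies alone on top, across one end of the pair beneath. Leave everything else on the bench where it is.

Things in the scene. Friction and masses are not known exactly. Their poses are not given: they have to be found in the camera images.
- square: the drying square: white-edged, 165 x 165 mm, printed flat on the light-blue mat (mat top 3 mm above the table); cannot be moved or felt. Origin at its centre on the mat surface, z up. In it are printed two parallel outlines, each 140 mm along the square's x and 30 mm across, centred at y = +50 and -50 mm. At first the sensor stands on it.
- place1a (a point): where the centre of a layer 1 slat belongs: 9 mm above the mat, +50 mm along the square's y from its middle; the slat lies along the square's x. An unseen point.
- place1b (a point): where the centre of a layer 1 slat belongs: 9 mm above the mat, -50 mm along the square's y from its middle; the slat lies along the square's x. An unseen point.
- place2a (a point): where the centre of a layer 2 slat belongs: 27 mm above the mat, +50 mm along the square's x from its middle; the slat lies along the square's y. An unseen point.
- place2b (a point): where the centre of a layer 2 slat belongs: 27 mm above the mat, -50 mm along the square's x from its middle; the slat lies along the square's y. An unseen point.
- place3a (a point): where the centre of a layer 3 slat belongs: 45 mm above the mat, +50 mm along the square's y from its middle; the slat lies along the square's x. An unseen point.
- place3b (a point): where the centre of a layer 3 slat belongs: 45 mm above the mat, -50 mm along the square's y from its middle; the slat lies along the square's x. An unseen point.
- place4a (a point): where the centre of a layer 4 slat belongs: 63 mm above the mat, +50 mm along the square's x from its middle; the slat lies along the square's y. An unseen point.
- place4b (a point): where the centre of a layer 4 slat belongs: 63 mm above the mat, -50 mm along the square's x from its middle; the slat lies along the square's y. An unseen point.
- ring_mark: the parking mark: white ring printed on the mat, 124 mm outside diameter, 114 mm inside. Origin at its centre on the mat surface.
- sensor: round scanning sensor, 103 mm diameter, 72 mm tall, aluminium with dark-blue band and black cover, 0.65 to 0.9 kg. Origin: centre of its underside, z up. Mid-cover stands a black grip fin, 50 mm long along the sensor's x, 14 mm thick, 30 mm tall (its top 102 mm above the origin). Slippery glides: 2 to 3 N slides it. A hop of a few mm is no lift; 15 mm is.
- slat1: yellow fibreglass spacer slat, a plain bar 140 x 30 x 18 mm (along its x, y, z), about 0.14 kg, lying flat on the mat at the start. Origin at the bar's centre (9 mm above what it lies on). All slats are alike and interchangeable; some may be absent.
- slat2: yellow fibreglass spacer slat, a plain bar 140 x 30 x 18 mm (along its x, y, z), about 0.14 kg, lying flat on the mat at the start. Origin at the bar's centre (9 mm above what it lies on). All slats are alike and interchangeable; some may be absent.
- slat3: yellow fibreglass spacer slat, a plain bar 140 x 30 x 18 mm (along its x, y, z), about 0.14 kg, lying flat on the mat at the start. Origin at the bar's centre (9 mm above what it lies on). All slats are alike and interchangeable; some may be absent.
- slat4: yellow fibreglass spacer slat, a plain bar 140 x 30 x 18 mm (along its x, y, z), about 0.14 kg, lying flat on the mat at the start. Origin at the bar's centre (9 mm above what it lies on). All slats are alike and interchangeable; some may be absent.
- slat5: yellow fibreglass spacer slat, a plain bar 140 x 30 x 18 mm (along its x, y, z), about 0.14 kg, lying flat on the mat at the start. Origin at the bar's centre (9 mm above what it lies on). All slats are alike and interchangeable; some may be absent.
- slat6: yellow fibreglass spacer slat, a plain bar 140 x 30 x 18 mm (along its x, y, z), about 0.14 kg, lying flat on the mat at the start. Origin at the bar's centre (9 mm above what it lies on). All slats are alike and interchangeable; some may be absent.
- slat7: yellow fibreglass spacer slat, a plain bar 140 x 30 x 18 mm (along its x, y, z), about 0.14 kg, lying flat on the mat at the start. Origin at the bar's centre (9 mm above what it lies on). All slats are alike and interchangeable; some may be absent.
- flux_bottle: bystander, to be left where it is: small amber bottle with black cap, 42 mm across, 85 mm tall, standing. Origin at its underside.
- parts_box: bystander, to be left where it is: closed clear box of brass parts, 60 x 46 x 24 mm. Origin at its underside.
- screwdriver: bystander, to be left where it is: screwdriver lying down, square red handle, 180 mm long, 22 mm thick. Origin at its underside.
- multimeter: bystander, to be left where it is: orange multimeter lying face up, 75 x 150 x 38 mm. Origin at its underside.
- solder_reel: bystander, to be left where it is: blue solder reel, 60 mm across, 40 mm tall, on its flange. Origin at its underside.
- pliers: bystander, to be left where it is: blue-handled pliers lying flat, about 150 mm long, 12 mm thick. Origin at its underside.

How it is judged:
On the way, in this order (a step that is already met when the one before it is completed fails the run):
1. the sensor stands inside the ring mark, its centre within 15 mm of the ring's (horizontal distance between sensor and ring_mark below 0.015 m and angle between sensor's own z axis and vertical below 0.08 rad), for 0.3 s.
2. a slat lies on a printed outline (first layer) (((distance between slat1 and place1a below 0.018 m and angle between the x axis of slat1 and the x axis of square, either way round below 0.2 rad) or (distance between slat1 and place1b below 0.018 m and angle between the x axis of slat1 and the x axis of square, either way round below 0.2 rad) or (distance between slat2 and place1a below 0.018 m and angle between the x axis of slat2 and the x axis of square, either way round below 0.2 rad) or (distance between slat2 and place1b below 0.018 m and angle between the x axis of slat2 and the x axis of square, either way round below 0.2 rad) or (distance between slat3 and place1a below 0.018 m and angle between the x axis of slat3 and the x axis of square, either way round below 0.2 rad) or (distance between slat3 and place1b below 0.018 m and angle between the x axis of slat3 and the x axis of square, either way round below 0.2 rad) or (distance between slat4 and place1a below 0.018 m and angle between the x axis of slat4 and the x axis of square, either way round below 0.2 rad) or (distance between slat4 and place1b below 0.018 m and angle between the x axis of slat4 and the x axis of square, either way round below 0.2 rad) or (distance between slat5 and place1a below 0.018 m and angle between the x axis of slat5 and the x axis of square, either way round below 0.2 rad) or (distance between slat5 and place1b below 0.018 m and angle between the x axis of slat5 and the x axis of square, either way round below 0.2 rad) or (distance between slat6 and place1a below 0.018 m and angle between the x axis of slat6 and the x axis of square, either way round below 0.2 rad) or (distance between slat6 and place1b below 0.018 m and angle between the x axis of slat6 and the x axis of square, either way round below 0.2 rad) or (distance between slat7 and place1a below 0.018 m and angle between the x axis of slat7 and the x axis of square, either way round below 0.2 rad) or (distance between slat7 and place1b below 0.018 m and angle between the x axis of slat7 and the x axis of square, either way round below 0.2 rad))), for 0.2 s.
3. a slat lies across the first layer (second layer) (((distance between slat1 and place2a below 0.018 m and angle between the x axis of slat1 and the y axis of square, either way round below 0.2 rad) or (distance between slat1 and place2b below 0.018 m and angle between the x axis of slat1 and the y axis of square, either way round below 0.2 rad) or (distance between slat2 and place2a below 0.018 m and angle between the x axis of slat2 and the y axis of square, either way round below 0.2 rad) or (distance between slat2 and place2b below 0.018 m and angle between the x axis of slat2 and the y axis of square, either way round below 0.2 rad) or (distance between slat3 and place2a below 0.018 m and angle between the x axis of slat3 and the y axis of square, either way round below 0.2 rad) or (distance between slat3 and place2b below 0.018 m and angle between the x axis of slat3 and the y axis of square, either way round below 0.2 rad) or (distance between slat4 and place2a below 0.018 m and angle between the x axis of slat4 and the y axis of square, either way round below 0.2 rad) or (distance between slat4 and place2b below 0.018 m and angle between the x axis of slat4 and the y axis of square, either way round below 0.2 rad) or (distance between slat5 and place2a below 0.018 m and angle between the x axis of slat5 and the y axis of square, either way round below 0.2 rad) or (distance between slat5 and place2b below 0.018 m and angle between the x axis of slat5 and the y axis of square, either way round below 0.2 rad) or (distance between slat6 and place2a below 0.018 m and angle between the x axis of slat6 and the y axis of square, either way round below 0.2 rad) or (distance between slat6 and place2b below 0.018 m and angle between the x axis of slat6 and the y axis of square, either way round below 0.2 rad) or (distance between slat7 and place2a below 0.018 m and angle between the x axis of slat7 and the y axis of square, either way round below 0.2 rad) or (distance between slat7 and place2b below 0.018 m and angle between the x axis of slat7 and the y axis of square, either way round below 0.2 rad))), for 0.2 s.
4. a slat lies across the second layer (third layer) (((distance between slat1 and place3a below 0.018 m and angle between the x axis of slat1 and the x axis of square, either way round below 0.2 rad) or (distance between slat1 and place3b below 0.018 m and angle between the x axis of slat1 and the x axis of square, either way round below 0.2 rad) or (distance between slat2 and place3a below 0.018 m and angle between the x axis of slat2 and the x axis of square, either way round below 0.2 rad) or (distance between slat2 and place3b below 0.018 m and angle between the x axis of slat2 and the x axis of square, either way round below 0.2 rad) or (distance between slat3 and place3a below 0.018 m and angle between the x axis of slat3 and the x axis of square, either way round below 0.2 rad) or (distance between slat3 and place3b below 0.018 m and angle between the x axis of slat3 and the x axis of square, either way round below 0.2 rad) or (distance between slat4 and place3a below 0.018 m and angle between the x axis of slat4 and the x axis of square, either way round below 0.2 rad) or (distance between slat4 and place3b below 0.018 m and angle between the x axis of slat4 and the x axis of square, either way round below 0.2 rad) or (distance between slat5 and place3a below 0.018 m and angle between the x axis of slat5 and the x axis of square, either way round below 0.2 rad) or (distance between slat5 and place3b below 0.018 m and angle between the x axis of slat5 and the x axis of square, either way round below 0.2 rad) or (distance between slat6 and place3a below 0.018 m and angle between the x axis of slat6 and the x axis of square, either way round below 0.2 rad) or (distance between slat6 and place3b below 0.018 m and angle between the x axis of slat6 and the x axis of square, either way round below 0.2 rad) or (distance between slat7 and place3a below 0.018 m and angle between the x axis of slat7 and the x axis of square, either way round below 0.2 rad) or (distance between slat7 and place3b below 0.018 m and angle between the x axis of slat7 and the x axis of square, either way round below 0.2 rad))), for 0.2 s.
At the end, for the whole second after the job is handed in: The sensor stands upright with its centre within 15 mm of the ring's centre. Every slat present lies at rest in the tower, its centre within 18 mm of a place of some layer and its length within 0.2 rad of that layer's direction (layers 1, 3 along the square's x; 2, 4 along its y) (all of step 1 and linear speed of each of sensor, slat1, slat2, slat3, slat4, slat5, slat6, slat7 below 0.02 m/s and ((distance between slat1 and place1a below 0.018 m and angle between the x axis of slat1 and the x axis of square, either way round below 0.2 rad) or (distance between slat1 and place1b below 0.018 m and angle between the x axis of slat1 and the x axis of square, either way round below 0.2 rad) or (distance between slat1 and place2a below 0.018 m and angle between the x axis of slat1 and the y axis of square, either way round below 0.2 rad) or (distance between slat1 and place2b below 0.018 m and angle between the x axis of slat1 and the y axis of square, either way round below 0.2 rad) or (distance between slat1 and place3a below 0.018 m and angle between the x axis of slat1 and the x axis of square, either way round below 0.2 rad) or (distance between slat1 and place3b below 0.018 m and angle between the x axis of slat1 and the x axis of square, either way round below 0.2 rad) or (distance between slat1 and place4a below 0.018 m and angle between the x axis of slat1 and the y axis of square, either way round below 0.2 rad) or (distance between slat1 and place4b below 0.018 m and angle between the x axis of slat1 and the y axis of square, either way round below 0.2 rad)) and ((distance between slat2 and place1a below 0.018 m and angle between the x axis of slat2 and the x axis of square, either way round below 0.2 rad) or (distance between slat2 and place1b below 0.018 m and angle between the x axis of slat2 and the x axis of square, either way round below 0.2 rad) or (distance between slat2 and place2a below 0.018 m and angle between the x axis of slat2 and the y axis of square, either way round below 0.2 rad) or (distance between slat2 and place2b below 0.018 m and angle between the x axis of slat2 and the y axis of square, either way round below 0.2 rad) or (distance between slat2 and place3a below 0.018 m and angle between the x axis of slat2 and the x axis of square, either way round below 0.2 rad) or (distance between slat2 and place3b below 0.018 m and angle between the x axis of slat2 and the x axis of square, either way round below 0.2 rad) or (distance between slat2 and place4a below 0.018 m and angle between the x axis of slat2 and the y axis of square, either way round below 0.2 rad) or (distance between slat2 and place4b below 0.018 m and angle between the x axis of slat2 and the y axis of square, either way round below 0.2 rad)) and ((distance between slat3 and place1a below 0.018 m and angle between the x axis of slat3 and the x axis of square, either way round below 0.2 rad) or (distance between slat3 and place1b below 0.018 m and angle between the x axis of slat3 and the x axis of square, either way round below 0.2 rad) or (distance between slat3 and place2a below 0.018 m and angle between the x axis of slat3 and the y axis of square, either way round below 0.2 rad) or (distance between slat3 and place2b below 0.018 m and angle between the x axis of slat3 and the y axis of square, either way round below 0.2 rad) or (distance between slat3 and place3a below 0.018 m and angle between the x axis of slat3 and the x axis of square, either way round below 0.2 rad) or (distance between slat3 and place3b below 0.018 m and angle between the x axis of slat3 and the x axis of square, either way round below 0.2 rad) or (distance between slat3 and place4a below 0.018 m and angle between the x axis of slat3 and the y axis of square, either way round below 0.2 rad) or (distance between slat3 and place4b below 0.018 m and angle between the x axis of slat3 and the y axis of square, either way round below 0.2 rad)) and ((distance between slat4 and place1a below 0.018 m and angle between the x axis of slat4 and the x axis of square, either way round below 0.2 rad) or (distance between slat4 and place1b below 0.018 m and angle between the x axis of slat4 and the x axis of square, either way round below 0.2 rad) or (distance between slat4 and place2a below 0.018 m and angle between the x axis of slat4 and the y axis of square, either way round below 0.2 rad) or (distance between slat4 and place2b below 0.018 m and angle between the x axis of slat4 and the y axis of square, either way round below 0.2 rad) or (distance between slat4 and place3a below 0.018 m and angle between the x axis of slat4 and the x axis of square, either way round below 0.2 rad) or (distance between slat4 and place3b below 0.018 m and angle between the x axis of slat4 and the x axis of square, either way round below 0.2 rad) or (distance between slat4 and place4a below 0.018 m and angle between the x axis of slat4 and the y axis of square, either way round below 0.2 rad) or (distance between slat4 and place4b below 0.018 m and angle between the x axis of slat4 and the y axis of square, either way round below 0.2 rad)) and ((distance between slat5 and place1a below 0.018 m and angle between the x axis of slat5 and the x axis of square, either way round below 0.2 rad) or (distance between slat5 and place1b below 0.018 m and angle between the x axis of slat5 and the x axis of square, either way round below 0.2 rad) or (distance between slat5 and place2a below 0.018 m and angle between the x axis of slat5 and the y axis of square, either way round below 0.2 rad) or (distance between slat5 and place2b below 0.018 m and angle between the x axis of slat5 and the y axis of square, either way round below 0.2 rad) or (distance between slat5 and place3a below 0.018 m and angle between the x axis of slat5 and the x axis of square, either way round below 0.2 rad) or (distance between slat5 and place3b below 0.018 m and angle between the x axis of slat5 and the x axis of square, either way round below 0.2 rad) or (distance between slat5 and place4a below 0.018 m and angle between the x axis of slat5 and the y axis of square, either way round below 0.2 rad) or (distance between slat5 and place4b below 0.018 m and angle between the x axis of slat5 and the y axis of square, either way round below 0.2 rad)) and ((distance between slat6 and place1a below 0.018 m and angle between the x axis of slat6 and the x axis of square, either way round below 0.2 rad) or (distance between slat6 and place1b below 0.018 m and angle between the x axis of slat6 and the x axis of square, either way round below 0.2 rad) or (distance between slat6 and place2a below 0.018 m and angle between the x axis of slat6 and the y axis of square, either way round below 0.2 rad) or (distance between slat6 and place2b below 0.018 m and angle between the x axis of slat6 and the y axis of square, either way round below 0.2 rad) or (distance between slat6 and place3a below 0.018 m and angle between the x axis of slat6 and the x axis of square, either way round below 0.2 rad) or (distance between slat6 and place3b below 0.018 m and angle between the x axis of slat6 and the x axis of square, either way round below 0.2 rad) or (distance between slat6 and place4a below 0.018 m and angle between the x axis of slat6 and the y axis of square, either way round below 0.2 rad) or (distance between slat6 and place4b below 0.018 m and angle between the x axis of slat6 and the y axis of square, either way round below 0.2 rad)) and ((distance between slat7 and place1a below 0.018 m and angle between the x axis of slat7 and the x axis of square, either way round below 0.2 rad) or (distance between slat7 and place1b below 0.018 m and angle between the x axis of slat7 and the x axis of square, either way round below 0.2 rad) or (distance between slat7 and place2a below 0.018 m and angle between the x axis of slat7 and the y axis of square, either way round below 0.2 rad) or (distance between slat7 and place2b below 0.018 m and angle between the x axis of slat7 and the y axis of square, either way round below 0.2 rad) or (distance between slat7 and place3a below 0.018 m and angle between the x axis of slat7 and the x axis of square, either way round below 0.2 rad) or (distance between slat7 and place3b below 0.018 m and angle between the x axis of slat7 and the x axis of square, either way round below 0.2 rad) or (distance between slat7 and place4a below 0.018 m and angle between the x axis of slat7 and the y axis of square, either way round below 0.2 rad) or (distance between slat7 and place4b below 0.018 m and angle between the x axis of slat7 and the y axis of square, either way round below 0.2 rad))); the robot touches nothing.
It fails at once if the sensor is lifted more than 15 mm off the mat (z of sensor in the frame of ring_mark above 0.015 m).
It fails at once if the sensor is tipped more than 0.35 rad (angle between sensor's own z axis and vertical above 0.35 rad).
It fails at once if a bystander is moved more than 40 mm (distance of any of flux_bottle, parts_box, screwdriver, multimeter, solder_reel, pliers from where it was at the start of the episode above 0.04 m).
Of slat1, slat2, slat3, slat4, slat5, slat6, slat7 only 5 to 7 are there at a start; the rules pass over those that are not, and their reading is None.
At some moment in a run one of sensor may be knocked a few centimetres aside while the robot is not near it.
Once in a run the grip may slacken for a moment while it holds something.
It also fails if it takes over 210 s, if anything falls off the work surface, if the arm or the gripper's body presses on something with over 40 N, if the wrist force passes 120 N, or if a joint passes its speed limit or range.

### The arm

A 6-joint arm with a two-finger parallel gripper is mounted at the origin on the work surface. World frame = base frame: x ahead of the robot, y to its left, z up, the work surface at z = 0. Lengths are in m, angles in rad, forces in N, time in s.
With the tool pointing down it reaches from about 0.35 to 0.975 m from the base axis. Payload 17.4 kg.
Tool frame: the origin (TCP) lies at the very end of the fingers, on their centre line; the grasp point (between the pads) lies 19 mm behind it; z points along the fingers, y is the direction in which the jaws open and shut (so a half turn about z gives the same grasp; the last joint's range is limited). The gripper opens to 85 mm and grips with 20 to 120 N. Pads are 22 mm wide; open, the fingers measure 114 mm over their backs; the gripper's body (76 mm by 85 mm) begins 54 mm behind the grasp point. The pads swing forward as they close: fully open they stand 13 mm farther back than shut.
Start: joints at [-0.038, 0.116, 1.442, -0, 1.584, -0.038], TCP at [0.675, -0, 0.231] pointing down, gripper open.
Joint ranges: [-2.83, 2.83], [-0.83, 2.19], [0.07, 2.5], [-1.14, 4.28], [0.01, 3], [-2.97, 2.97]. Speed limits (rad/s): [1.89, 1.89, 2.22, 3.14, 3.14, 3.14].

### API

Orientations are given as [roll, pitch, yaw] about the fixed x, y, z axes, in that order (R = Rz(yaw) Ry(pitch) Rx(roll)).
In Python, from plant import * gives the robot as it stands.
- The arm moves only by the tool arm_command, never from a script. Its argument "motion" is a list of rows, each a list of 7 numbers: the shift along the tool's x, y, z in cm, then the turn, a rotation vector about the tool's x, y, z in rad, then the finger opening in cm, from 0 to 8.54. A call has 1 to 10 rows; each row shifts and turns the commanded pose from where the row before left it, along the tool's axes as they then stand; what a row does not reach is not made up. A row lasts 1/8 s, in which the tool goes at most 62.5 mm and 10.7 degrees, less where a joint would pass 70% of its speed; a pose out of reach is approached as far as the arm can. A call with a gripper value outside its range is refused whole. The fingers move at their own pace and stop on an object; "force" is the grip in N (left out, the last holds). Time passes only in rows, so rows that do not move let the fingers close. It gives the time, the measured TCP pose, the force and the opening at its end, in the units of the state.
- get_state(): the state, without advancing time (a new reading comes with each control period).
- grab_frame(name): name is "scene" or "side" or "wrist"; returns (picture, depth): 480x640x3 uint8, red, green, blue; 480x640 float32, m along the optical axis (not along the pixel's ray), 0 where there is no reading.
- camera_model(name): a dict with "K" (3x3 intrinsics, pixels), "R" (3x3) and "t" (3): a world point X has camera coordinates R X + t; the wrist camera has in their place "mount" (4x4, takes a point from camera to tool coordinates, whose origin is the TCP and whose axes are the flange's). Camera axes: x right, y down, z forward; pixel columns grow to the right and rows downward; lengths in m; the calibration is good to about 2 mm. The wrist camera is an equidistant fisheye: a pixel r from the principal point sees the ray r / f radians off the axis. A picture is of the moment at which its call begins: read the wrist's pose just before it. camera_model takes no time and is no camera call.
- close_job(): hands the job in, once; it reports no verdict.
The state is a dict: "t": time; "joints": joint angles; "joint_vel": joint speeds; "joint_efforts": joint torques, N m; "position": TCP position; "orientation": TCP orientation; "wrist_force": force on the tool from outside, world axes, zero at the start; "torque": the same for the moment, N m; "gripper_width": finger opening in m.
Only numpy, scipy, OpenCV 4.12 (cv2) and the standard library are available. Lean on these libraries where they do the work, as an engineer would, in place of code of your own. Each camera call takes 0.05 s, during which the arm holds its last target.

## Working session

There is one attempt and no reset: what is moved stays moved. The work goes in short steps, Python scripts to look and compute and a tool call to move; the robot and the scene stay as the last step left them, time stands still between calls to the robot, and variables do not carry over. Pictures are saved under pics/ and viewed, and the job is handed in when it is done.

Besides the shell and the picture viewer there is one more tool, called after "Request:" by a JSON object that holds its "api" and its "payload", one argument or row to a line. arm_command: Moves the arm, as the interface text tells. Its arguments: {"type":"object","properties":{"motion":{"type":"array","items":{"type":"array","items":{"type":"number"}}},"force":{"type":"number"}},"required":["motion"]}

```bash
ls; mkdir -p pics
python3 - <<'E'
from plant import *
import cv2,numpy as np
s=get_state(); print(s)
for n in ["scene","side","wrist"]:
    p,d=grab_frame(n); cv2.imwrite(f"pics/{n}0.png",p[:,:,::-1]); np.savez(f"{n}0.npz",p=p,d=d)
    m=camera_model(n); print(n,{k:np.round(v,4).tolist() if not isinstance(v,str) else v for k,v in m.items()})
E
```

```text
pics
{'t': 0.0, 'joints': array([-3.77953879e-02,  1.16470811e-01,  1.44224655e+00,  4.45731109e-06,
        1.58399913e+00, -3.77935211e-02]), 'joint_vel': array([ 0.0001869 ,  0.00075832, -0.00142749,  0.00129487, -0.00052068,
        0.00098499]), 'joint_efforts': array([-3.01628024e-03, -7.32023120e+01, -6.32483125e+01, -3.67824050e-04,
        6.55109907e-03, -4.52531231e-05]), 'position': array([6.74815058e-01, 2.46784946e-06, 2.30584027e-01]), 'orientation': array([-3.14046979e+00, -4.69174717e-05,  1.57079449e+00]), 'wrist_force': array([-0.43850143,  0.44100926, -0.03451355]), 'torque': array([-0.02103664,  0.02298913,  0.01069859]), 'gripper_width': 0.08550454393663809}
scene {'K': [[587.5066, 0.0, 319.4575], [0.0, 587.5066, 233.2636], [0.0, 0.0, 1.0]], 'R': [[0.1497, 0.9887, 0.0074], [0.6535, -0.0933, -0.7511], [-0.742, 0.1172, -0.6601]], 't': [-0.0905, -0.2859, 1.7985]}
side {'K': [[618.1077, 0.0, 332.3577], [0.0, 618.1077, 252.1942], [0.0, 0.0, 1.0]], 'R': [[0.7857, -0.6185, -0.0121], [-0.4198, -0.5187, -0.7448], [0.4544, 0.5902, -0.6672]], 't': [-0.4381, 0.2651, 1.2026]}
wrist {'K': [[371.6483, 0.0, 316.4854], [0.0, 371.6483, 233.7147], [0.0, 0.0, 1.0]], 'mount': [[0.0001, -0.9635, -0.2676, 0.0678], [1.0, 0.0002, -0.0001, -0.0002], [0.0001, -0.2676, 0.9635, -0.1431], [0.0, 0.0, 0.0, 1.0]]}
```

View pics/scene0.png

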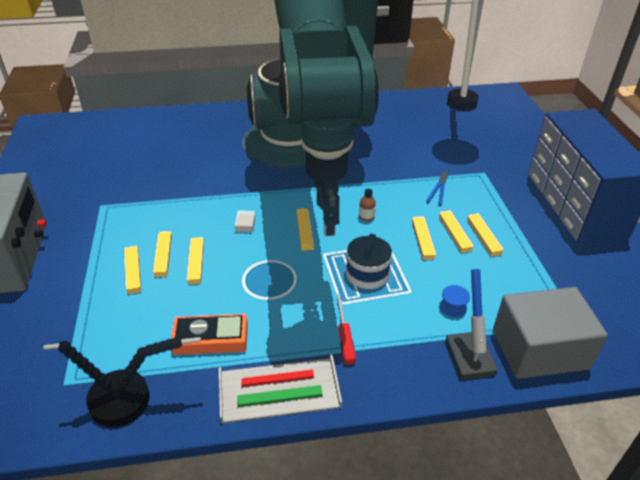

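View pics/side0.png

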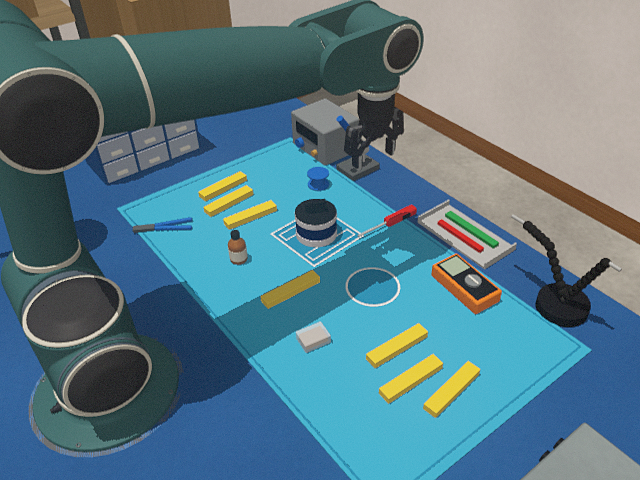

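View pics/wrist0.png

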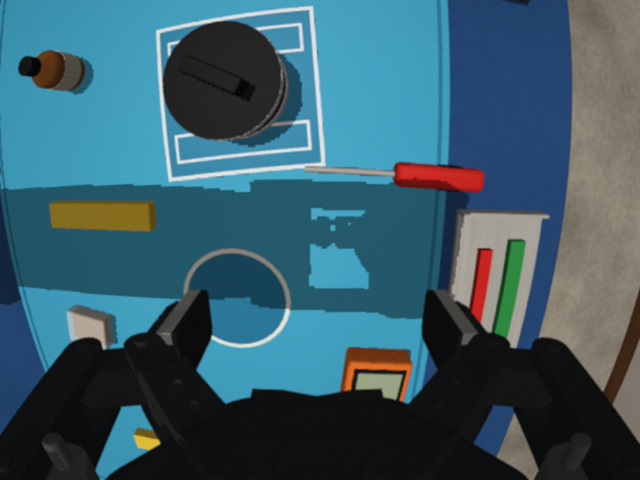

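The scene view shows seven yellow slats: three at the left (around (132,270), (162,254), (195,261)), one in the shadow at (305,230), and three at the right (424,238), (456,231), (485,234). The sensor is on the square at (368,263) and the ring is at (270,280). The screwdriver tip touches the edge of the square near (343,305).

```bash
cat > h.py <<'E'
import cv2,numpy as np
from plant import *
from scipy.spatial.transform import Rotation as Ro
def tool(s=None):
    s=s or get_state(); T=np.eye(4); T[:3,:3]=Ro.from_euler('xyz',s['orientation']).as_matrix(); T[:3,3]=s['position']; return T
def rays(n,uv,T=None):
    m=camera_model(n); uv=np.atleast_2d(np.asarray(uv,float)); K=m['K']
    x=(uv[:,0]-K[0,2])/K[0,0]; y=(uv[:,1]-K[1,2])/K[1,1]
    if n=='wrist':
        r=np.hypot(x,y)+1e-12; d=np.c_[x/r*np.sin(r),y/r*np.sin(r),np.cos(r)]
        M=T@m['mount']; return M[:3,3],d@M[:3,:3].T
    d=np.c_[x,y,np.ones(len(x))]; R=m['R']; return -R.T@m['t'],d@R
def plane(n,uv,z,T=None):
    o,d=rays(n,uv,T); return o+d*((z-o[2])/d[:,2])[:,None]
def pix(n,X,T=None):
    X=np.atleast_2d(X);m=camera_model(n);K=m['K']
    if n=='wrist':
        M=np.linalg.inv(T@m['mount']); c=X@M[:3,:3].T+M[:3,3]
        th=np.arctan2(np.hypot(c[:,0],c[:,1]),c[:,2]); ph=np.arctan2(c[:,1],c[:,0])
        return np.c_[K[0,0]*th*np.cos(ph)+K[0,2],K[1,1]*th*np.sin(ph)+K[1,2]]
    c=X@m['R'].T+m['t']; return np.c_[K[0,0]*c[:,0]/c[:,2]+K[0,2],K[1,1]*c[:,1]/c[:,2]+K[1,2]]
def cloud(n,d,mask,T=None):
    v,u=np.nonzero(mask&(d>0)); o,r=rays(n,np.c_[u,v],T)
    if n=='wrist':
        z=(r@ (T@camera_model(n)['mount'])[:3,2]); r=r/z[:,None]
    return o+r*d[v,u][:,None],np.c_[u,v]
def yellow(p):
    h=cv2.cvtColor(p,cv2.COLOR_RGB2HSV); return ((h[...,0]>18)&(h[...,0]<34)&(h[...,1]>120)&(h[...,2]>60))
def snap(n,name):
    T=tool(); p,d=grab_frame(n); cv2.imwrite(f"pics/{name}.png",p[:,:,::-1]); np.savez(f"{name}.npz",p=p,d=d,T=T); return p,d,T
def slats(n,p,d,T=None,zt=.021,amin=60):
    """blobs of yellow with depth height near zt (top face) -> minAreaRect of ray hits on plane zt"""
    m=yellow(p); k,l,st,_=cv2.connectedComponentsWithStats(m.astype(np.uint8)); out=[]
    for i in range(1,k):
        if st[i,4]<amin: continue
        c,uv=cloud(n,d,l==i,T)
        if len(c)<20: continue
        top=abs(c[:,2]-zt)<.006
        if top.sum()<20: continue
        q=plane(n,uv[top],zt,T)[:,:2].astype(np.float32)
        (x,y),(w,h),a=cv2.minAreaRect(q*1000)
        if w<h: w,h,a=h,w,a+90
        out.append((x/1000,y/1000,(a+90)%180-90,w,h,np.median(c[top,2]),uv[top].mean(0).round()))
    return out
E
python3 - <<'E'
from h import *
np.set_printoptions(precision=4,suppress=True)
T=tool()
for n in ["scene","side","wrist"]:
    z=np.load(f"{n}0.npz"); print(n)
    for s in slats(n,z['p'],z['d'],T): print(["%.3f"%v for v in s[:6]],s[6])
    p,d=z['p'],z['d']
    h=cv2.cvtColor(p,cv2.COLOR_RGB2HSV)
    w=((h[...,1]<110)&(h[...,2]>90)).astype(np.uint8)
    c,uv=cloud(n,d,w>0,T)
    k,l,st,ce=cv2.connectedComponentsWithStats(w,connectivity=8)
    for i in range(1,k):
        if st[i,4]<60: continue
        X=plane(n,[ce[i]],.003,T)[0]
        if .2<X[0]<1.1 and abs(X[1])<.7:
            ys,xs=np.nonzero(l==i); q=plane(n,np.c_[xs,ys],.003,T)[:,:2].astype(np.float32)*1000
            print('white',st[i],X,np.round(cv2.minAreaRect(q)[0]),np.round(cv2.minAreaRect(q)[1]),round(cv2.minAreaRect(q)[2],1))
E
```

```text
scene
['-1.165', '-1.035', '1.301', '192.273', '136.000', '0.022'] [22. 12.]
['0.437', '-0.013', '-2.031', '144.323', '27.360', '0.020'] [304. 228.]
['0.499', '0.356', '5.192', '141.555', '31.485', '0.020'] [456. 230.]
['0.522', '0.423', '5.088', '142.669', '32.946', '0.020'] [485. 234.]
['0.512', '0.270', '-4.746', '141.096', '29.494', '0.020'] [423. 237.]
['0.479', '-0.356', '-2.086', '144.124', '29.414', '0.020'] [162. 253.]
['0.514', '-0.279', '-2.871', '142.706', '28.497', '0.020'] [195. 260.]
['0.522', '-0.423', '7.016', '143.399', '28.556', '0.020'] [132. 269.]
white [529 137  36  77 708] [0.2904 0.6947 0.003 ] [270. 697.] [ 83. 375.] 71.9
white [359 197  17  23 203] [0.3764 0.1615 0.003 ] [361. 163.] [42. 94.] 77.3
white [565 200  19  39 134] [0.4707 0.692  0.003 ] [482. 690.] [ 33. 156.] 73.3
white [296 208  19  43 140] [ 0.4254 -0.0104  0.003 ] [420. -10.] [ 35. 165.] 87.9
white [235 210  20  23 405] [ 0.3696 -0.1588  0.003 ] [ 369. -159.] [49. 87.] 81.9
white [439 210  35  44 188] [0.4846 0.3648 0.003 ] [482. 365.] [163.  44.] 5.0
white [467 213  37  44 185] [0.5062 0.4326
[... 3429 characters left out ...]
.] [48. 32.] 4.3
white [167  40  14  18 101] [0.5239 0.1661 0.003 ] [523. 166.] [22. 12.] 52.2
white [ 174  119  138   46 1114] [0.605  0.0568 0.003 ] [598.  61.] [142.  32.] 4.5
white [ 450  212  100  136 6401] [ 0.8811 -0.0681  0.003 ] [883. -97.] [180. 121.] 86.6
white [ 183  248  109  100 1499] [ 0.5957 -0.1013  0.003 ] [ 587. -111.] [117. 125.] 25.5
white [  66  305   47   45 1071] [ 0.3669 -0.1634  0.003 ] [ 369. -164.] [62. 75.] 83.7
white [340 347  27  44  76] [ 0.7116 -0.1961  0.003 ] [ 709. -203.] [70. 21.] 65.8
white [356 373  47  27 833] [ 0.7544 -0.2301  0.003 ] [ 751. -235.] [42. 57.] 84.6
white [ 496  413   42   67 1312] [ 1.0098 -0.4104  0.003 ] [1012. -427.] [ 55. 235.] 33.0
```

Run:
```python
from h import *
np.set_printoptions(precision=4,suppress=True)
T=tool()
for n in ["scene","side","wrist"]:
    z=np.load(f"{n}0.npz"); p,d=z['p'],z['d']
    c,uv=cloud(n,d,d>0,T)
    near=np.hypot(c[:,0]-.60,c[:,1]-.11)<.09
    for lo,hi,zt in [(.097,.112,.105),(.07,.08,.075)]:
        m=near&(c[:,2]>lo)&(c[:,2]<hi)
        if m.sum()<5: print(n,'none');continue
        q=c[m]; r=cv2.minAreaRect((q[:,:2]*1000).astype(np.float32)); print(n,lo,m.sum(),np.round(r[0],1),np.round(r[1],1),round(r[2],1),'med z',np.median(q[:,2]), 'px',uv[m].mean(0).round())
```

```text
scene 0.097 115 [599.4 112.3] [15.2 52.4] 64.7 med z 0.104290764678308 px [370. 242.]
scene 0.07 978 [600.2 112.3] [ 99.1 105.1] 77.4 med z 0.0745784345414579 px [369. 252.]
side 0.097 122 [595.1 112.5] [20.5 48.2] 61.2 med z 0.10225461056815383 px [315. 203.]
side 0.07 662 [594.2 111.9] [102.  101.8] 36.1 med z 0.07369866197100117 px [315. 214.]
wrist 0.097 1200 [596.1 114.6] [14.5 50.2] 63.7 med z 0.10544149376026321 px [211.  74.]
wrist 0.07 9994 [596.  114.3] [101.9 101.4] 15.9 med z 0.07560417541677672 px [223.  81.]
```

Run:
```python
import cv2
a=cv2.imread('pics/wrist0.png'); cv2.imwrite('pics/w0c.png',cv2.resize(a[0:200,120:360],(720,600),interpolation=cv2.INTER_CUBIC))
```

```text
(no output)
```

View pics/w0c.png

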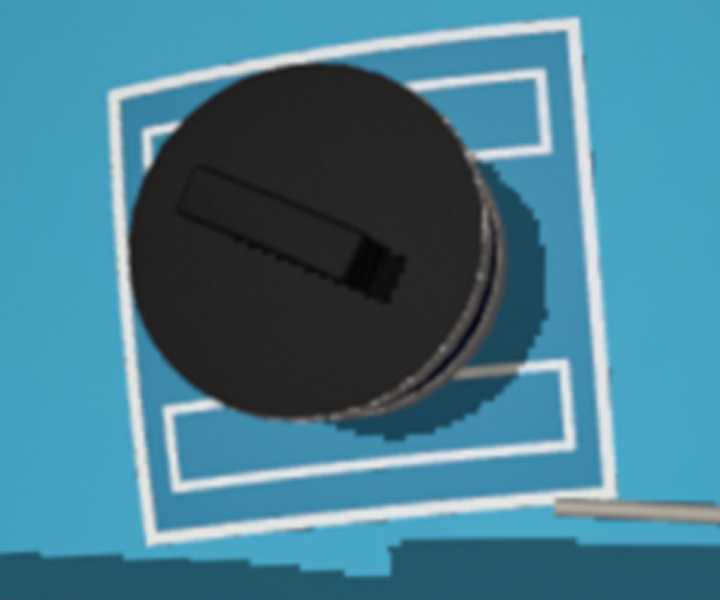

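```bash
cat >> h.py <<'E'
def plan(wps,start=None):
    """wps: (x,y,z,yawdeg,rows,open_cm)"""
    T=start if start is not None else tool(); P=T[:3,3].copy(); R=T[:3,:3].copy(); out=[]
    for x,y,z,yaw,n,g in wps:
        Rt=Ro.from_euler('xyz',[np.pi,0,np.radians(yaw)]).as_matrix(); Pt=np.array([x,y,z])
        for i in range(n):
            k=n-i; dp=(Pt-P)/k; rv=Ro.from_matrix(R.T@Rt).as_rotvec()/k
            s=np.round(R.T@dp*100,2); rv=np.round(rv,3)
            if np.linalg.norm(s)>6.2 or np.linalg.norm(rv)>.186: print('!! too big')
            P=P+R@s/100; R=R@Ro.from_rotvec(rv).as_matrix()
            out.append([*(s+0.0).tolist(),*(rv+0.0).tolist(),g])
    for j in range(0,len(out),10): print('['+','.join('['+','.join('%g'%v for v in o)+']' for o in out[j:j+10])+']')
E
python3 - <<'E'
from h import *
plan([(.597,.113,.16,154.3,8,8.5),(.597,.113,.08,154.3,5,5)])
s=get_state();T=tool(s)
print(plane('wrist',[[305,168],[158,29],[313,6],[324,164],[170,180]],.003,np.load('wrist0.npz') and T))
E
```

```text
[[1.41,-0.97,0.89,0,0,-0.14,8.5],[1.53,-0.77,0.88,0,0,-0.14,8.5],[1.63,-0.54,0.89,0,0,-0.14,8.5],[1.69,-0.31,0.88,0,0,-0.14,8.5],[1.71,-0.07,0.89,0,0,-0.141,8.5],[1.71,0.17,0.88,0,0,-0.14,8.5],[1.67,0.4,0.89,0,0,-0.141,8.5],[1.59,0.63,0.88,0,-0.001,-0.14,8.5],[0,0,1.6,0,0,0,5],[0,0,1.6,0,0,0,5]]
[[0,0,1.6,0,0,0,5],[0,0,1.6,0,0,0,5],[0,0,1.6,0,0,0,5]]
[[0.6629184  0.03281852 0.003     ]
 [0.50776868 0.18804057 0.003     ]
 [0.67088314 0.19973935 0.003     ]
 [0.681854   0.03683457 0.003     ]
 [0.51962351 0.02362614 0.003     ]]
```

Request:
{"api": "arm_command", "payload": {
  "motion": [
    [1.41, -0.97, 0.89, 0, 0, -0.14, 8.5],
    [1.53, -0.77, 0.88, 0, 0, -0.14, 8.5],
    [1.63, -0.54, 0.89, 0, 0, -0.14, 8.5],
    [1.69, -0.31, 0.88, 0, 0, -0.14, 8.5],
    [1.71, -0.07, 0.89, 0, 0, -0.141, 8.5],
    [1.71, 0.17, 0.88, 0, 0, -0.14, 8.5],
    [1.67, 0.4, 0.89, 0, 0, -0.141, 8.5],
    [1.59, 0.63, 0.88, 0, -0.001, -0.14, 8.5],
    [0, 0, 1.0, 0, 0, 0, 5],
    [0, 0, 0, 0, 0, 0, 5]
  ],
  "force": 20
}}

```text
t: 1.4
position: [0.5971, 0.1126, 0.1495]
orientation: [-3.141, -0.0, 2.69]
wrist_force: [0.2, 0.0, -0.1]
gripper_width: 0.0512
```

Run:
```python
from h import *
np.set_printoptions(precision=4,suppress=True)
p,d,T=snap('wrist','w1')
s=get_state();print(s['position'],s['orientation'],s['wrist_force'],s['gripper_width'])
c,uv=cloud('wrist',d,d>0,T)
near=np.hypot(c[:,0]-.60,c[:,1]-.11)<.07
m=near&(c[:,2]>.1)&(c[:,2]<.11)&(uv[:,1]<400)
q=c[m]; r=cv2.minAreaRect((q[:,:2]*1000).astype(np.float32)); print(r,uv[m].mean(0))
plan([(.597,.113,.08,154.3,6,5)])
```

```text
[0.5974 0.1125 0.1502] [-3.1411  0.0006  2.6901] [ 0.0734  0.3481 -0.3563] 0.04969037575043807
((595.4217529296875, 115.18296813964844), (13.758834838867188, 50.11599349975586), 63.69520950317383) [319.4207 254.785 ]
[[0.01,0,1.17,0,0,0,5],[0.01,0.01,1.17,0,0,-0.001,5],[0.01,0,1.17,0,0,0,5],[0.01,0.01,1.17,0,0,-0.001,5],[0.01,0,1.17,0,0,0,5],[0.01,0.01,1.17,0,0.001,-0.001,5]]
```

View pics/w1.png

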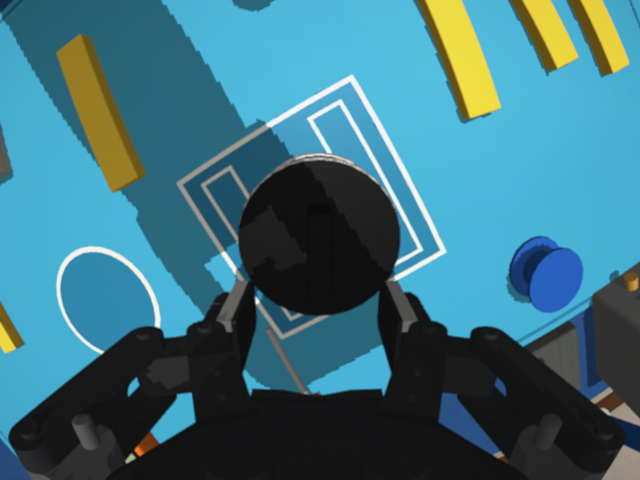

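The fin is at column 319, upright in the image and centred between the fingers. Now I descend and grip lightly.

Request:
{"api": "arm_command", "payload": {
  "motion": [
    [0, 0, 1.2, 0, 0, 0, 5],
    [0, 0, 1.2, 0, 0, 0, 5],
    [0, 0, 1.2, 0, 0, 0, 5],
    [0, 0, 1.2, 0, 0, 0, 5],
    [0, 0, 1.2, 0, 0, 0, 5],
    [0, 0, 0.8, 0, 0, 0, 5],
    [0, 0, 0, 0, 0, 0, 0.8],
    [0, 0, 0, 0, 0, 0, 0.8],
    [0, 0, 0, 0, 0, 0, 0.8],
    [0, 0, 0, 0, 0, 0, 0.8]
  ],
  "force": 25
}}

```text
t: 2.7
position: [0.5975, 0.1131, 0.0829]
orientation: [3.141, 0.001, 2.693]
wrist_force: [0.7, 3.0, 0.4]
gripper_width: 0.0136
```

Run:
```python
from h import *
T=tool(); x,y,z=T[:3,3]; print(get_state()['gripper_width'],get_state()['wrist_force'])
plan([(x-.011,y-.225,z,154.3,16,.8)])
```

```text
0.013554064061550826 [0.66358625 2.99015115 0.44791579]
[[-0.55,-1.3,0,0,0,0,0.8],[-0.55,-1.3,0,0,0,0,0.8],[-0.55,-1.3,0,0,0,0,0.8],[-0.55,-1.3,0,0,0,0,0.8],[-0.55,-1.3,0,0,0,0,0.8],[-0.55,-1.3,0,0,0,0,0.8],[-0.55,-1.29,0,0,0,0,0.8],[-0.55,-1.3,0,0,0,0,0.8],[-0.55,-1.29,0,0,0,0,0.8],[-0.55,-1.3,0,0,0,0,0.8]]
[[-0.55,-1.29,0,0,0,0,0.8],[-0.54,-1.3,0,0,0,0,0.8],[-0.55,-1.29,0,0,0,0,0.8],[-0.54,-1.3,0,0,0,0,0.8],[-0.55,-1.29,0,0,0.001,0,0.8],[-0.54,-1.3,0,0,0,0,0.8]]
```

Request:
{"api": "arm_command", "payload": {
  "motion": [
    [-0.3, -0.7, 0, 0, 0, 0, 0.8],
    [-0.55, -1.3, 0, 0, 0, 0, 0.8],
    [-0.55, -1.3, 0, 0, 0, 0, 0.8],
    [-0.55, -1.3, 0, 0, 0, 0, 0.8],
    [-0.55, -1.3, 0, 0, 0, 0, 0.8],
    [-0.55, -1.3, 0, 0, 0, 0, 0.8],
    [-0.55, -1.3, 0, 0, 0, 0, 0.8],
    [-0.55, -1.3, 0, 0, 0, 0, 0.8],
    [-0.55, -1.3, 0, 0, 0, 0, 0.8],
    [-0.55, -1.3, 0, 0, 0, 0, 0.8]
  ]
}}

```text
t: 3.95
position: [0.5907, -0.0226, 0.0829]
orientation: [3.141, 0.001, 2.692]
wrist_force: [0.5, 5.4, 4.4]
gripper_width: 0.0133
```

Request:
{"api": "arm_command", "payload": {
  "motion": [
    [-0.55, -1.3, 0, 0, 0, 0, 0.8],
    [-0.55, -1.3, 0, 0, 0, 0, 0.8],
    [-0.55, -1.3, 0, 0, 0, 0, 0.8],
    [-0.55, -1.3, 0, 0, 0, 0, 0.8],
    [-0.55, -1.3, 0, 0, 0, 0, 0.8],
    [-0.4, -1.0, 0, 0, 0, 0, 0.8],
    [-0.3, -0.7, 0, 0, 0, 0, 0.8],
    [0, 0, 0, 0, 0, 0, 0.8]
  ]
}}

```text
t: 4.95
position: [0.5861, -0.112, 0.0828]
orientation: [-3.14, 0.002, 2.692]
wrist_force: [-0.5, -5.3, 6.6]
gripper_width: 0.0132
```

Run:
```python
from h import *
np.set_printoptions(precision=4,suppress=True)
p,d,T=snap('scene','s2'); snap('side','d2'); snap('wrist','w2')
s=get_state();print(s['t'],s['position'],s['wrist_force'],s['gripper_width'])
```

```text
5.1 [ 0.5862 -0.1114  0.0828] [-0.0461 -4.2408  4.3853] 0.013184085172182591
```

View pics/w2.png

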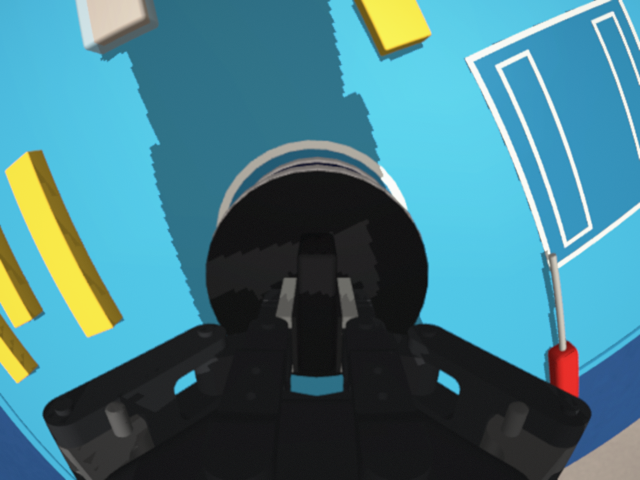

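View pics/d2.png

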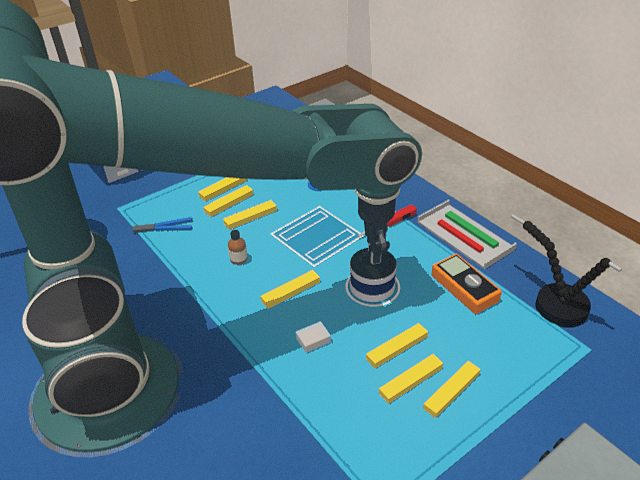

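The side view shows the sensor inside the ring at (373,285). Releasing and backing straight up.

Request:
{"api": "arm_command", "payload": {
  "motion": [
    [0, 0, 0, 0, 0, 0, 4],
    [0, 0, 0, 0, 0, 0, 4],
    [0, 0, -1.0, 0, 0, 0, 5],
    [0, 0, -2.5, 0, 0, 0, 5],
    [0, 0, -3.5, 0, 0, 0, 5],
    [0, 0, -4, 0, 0, 0, 5],
    [0, 0, 0, 0, 0, 0, 5],
    [0, 0, 0, 0, 0, 0, 5]
  ]
}}

```text
t: 6.1
position: [0.5861, -0.1103, 0.1925]
orientation: [-3.142, 0.001, 2.693]
wrist_force: [-0.1, -0.3, -0.1]
gripper_width: 0.0502
```

```bash
cat >> h.py <<'E'
def sensor(n,p,d,T):
    c,uv=cloud(n,d,d>0,T); near=(c[:,0]>.45)&(c[:,0]<.72)&(c[:,1]>-.25)&(c[:,1]<.0)
    h=cv2.cvtColor(p,cv2.COLOR_RGB2HSV)[uv[:,1],uv[:,0],2]
    m=near&(c[:,2]>.068)&(c[:,2]<.082)&(h<80)
    if n=='wrist': m&=uv[:,1]<300
    if m.sum()<50: print(n,'no sensor');return
    q=(c[m,:2]*1000).astype(np.float32); r=cv2.minAreaRect(q); e=cv2.minEnclosingCircle(q)
    print(n,'sensor',m.sum(),np.round(r[0],1),np.round(r[1],1),np.round(e[0],1),round(e[1],1))
def ring(n,p,T):
    h=cv2.cvtColor(p,cv2.COLOR_RGB2HSV)
    w=((h[...,1]<110)&(h[...,2]>90)); v,u=np.nonzero(w); X=plane(n,np.c_[u,v],.003,T)[:,:2]
    r=np.hypot(X[:,0]-.585,X[:,1]+.113); q=(X[(r<.068)&(r>.05)]*1000)
    # algebraic circle fit
    A=np.c_[2*q,np.ones(len(q))]; s=np.linalg.lstsq(A,(q**2).sum(1),rcond=None)[0]; print(n,'ring',len(q),np.round(s[:2],1),round(np.sqrt(s[2]+s[0]**2+s[1]**2),1))
E
python3 - <<'E'
from h import *
np.set_printoptions(precision=4,suppress=True)
for n in ['scene','side','wrist']:
    p,d,T=snap(n,n+'3'); sensor(n,p,d,T); ring(n,p,T)
s=get_state();print(s['t'],s['position'],s['wrist_force'],s['gripper_width'],s['joints'])
plan([(.432,-.013,.13,178,8,5)])
E
```

```text
scene sensor 922 [ 586.1 -111. ] [101.6 100.2] [ 587.2 -115. ] 54.3
scene ring 434 [ 584.4 -114.6] 58.3
side sensor 854 [ 582.8 -111.1] [99.5 99.2] [ 583.9 -111. ] 52.4
side ring 340 [ 584.7 -113.2] 58.8
wrist sensor 12739 [ 583.8 -110.5] [100.4  99.6] [ 583.7 -110.6] 50.6
wrist ring 1702 [ 585.2 -113.8] 59.4
6.25 [ 0.5858 -0.1103  0.1916] [-0.909   0.3248  0.7547] 0.05001665298841117 [-0.2287 -0.0415  1.6677 -0.0003  1.516  -1.3507]
[[2.26,0.26,0.77,0,0,-0.052,5],[2.24,0.38,0.77,0,0,-0.052,5],[2.22,0.49,0.77,0,0,-0.052,5],[2.19,0.61,0.77,0,0,-0.052,5],[2.16,0.72,0.77,0,0,-0.051,5],[2.12,0.83,0.77,0,0,-0.052,5],[2.07,0.94,0.77,0,0,-0.051,5],[2.02,1.05,0.78,0,-0.001,-0.052,5]]
```

View pics/wrist3.png

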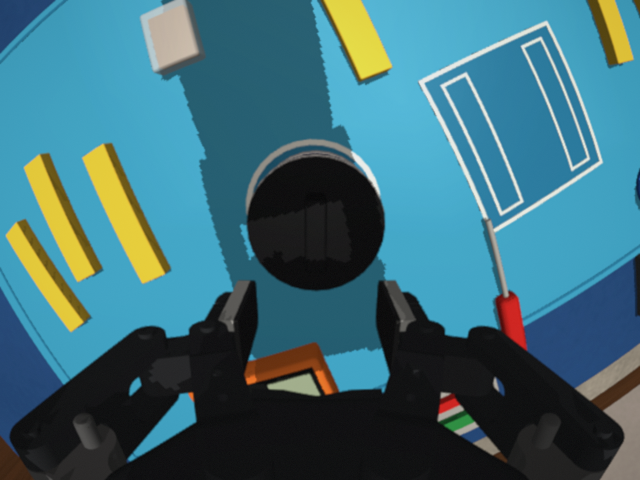

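The sensor stands about 3 mm off the ring centre. Next I measure the cleared square and go to slat A.

Request:
{"api": "arm_command", "payload": {
  "motion": [
    [2.25, 0.3, 0.77, 0, 0, -0.052, 5],
    [2.25, 0.4, 0.77, 0, 0, -0.052, 5],
    [2.2, 0.5, 0.77, 0, 0, -0.052, 5],
    [2.2, 0.6, 0.77, 0, 0, -0.052, 5],
    [2.15, 0.7, 0.77, 0, 0, -0.051, 5],
    [2.1, 0.8, 0.77, 0, 0, -0.052, 5],
    [2.1, 0.95, 0.77, 0, 0, -0.051, 5],
    [2.0, 1.05, 0.78, 0, 0, -0.052, 5],
    [0, 0, 0, 0, 0, 0, 5],
    [0, 0, 0, 0, 0, 0, 5]
  ]
}}

```text
t: 7.5
position: [0.4333, -0.0133, 0.1309]
orientation: [-3.141, 0.001, 3.106]
wrist_force: [-0.5, -0.9, 0.0]
gripper_width: 0.0501
```

Run:
```python
from h import *
np.set_printoptions(precision=4,suppress=True)
for n in ['scene','side','wrist']:
    z=np.load(n+'3.npz'); p,T=z['p'],z['T']
    h=cv2.cvtColor(p,cv2.COLOR_RGB2HSV); w=((h[...,1]<110)&(h[...,2]>90)).astype(np.uint8)
    k,l,st,ce=cv2.connectedComponentsWithStats(w)
    for i in range(1,k):
        if st[i,4]<150: continue
        ys,xs=np.nonzero(l==i); q=plane(n,np.c_[xs,ys],.003,T)[:,:2]*1000
        r=cv2.minAreaRect(q.astype(np.float32))
        if np.hypot(r[0][0]-595,r[0][1]-112)<80: print(n,st[i],np.round(r[0],1),np.round(r[1],1),round(r[2],1))
p,d,T=snap('wrist','w4')
for s in slats('wrist',p,d,T): print(["%.3f"%v for v in s[:6]],s[6])
print(T[:3,3],get_state()['orientation'])
```

```text
scene [ 323  243   89  103 1527] [651.5 104.3] [283.3 189.6] 4.5
side [270 206 117  61 646] [634.1 109.3] [245.6 180.5] 4.1
side [279 211  49  30 248] [591.5 161.6] [142.4  35. ] 4.3
side [305 228  50  33 266] [599.3  61.8] [143.   34.5] 4.3
wrist [ 418   20  185  278 3453] [633.1 110.2] [243.6 177.9] 4.4
wrist [ 520   36   70  136 1195] [591.  162.1] [142.5  32.8] 4.5
wrist [ 440   72   84  144 1500] [598.8  61.9] [142.3  32.1] 4.5
['0.429', '-0.010', '-2.176', '137.938', '29.250', '0.021'] [321. 217.]
['0.503', '0.270', '-4.896', '140.440', '37.523', '0.021'] [612. 286.]
['0.504', '-0.275', '-2.828', '141.246', '35.810', '0.021'] [ 44. 306.]
['0.513', '-0.340', '-26.997', '69.612', '22.846', '0.021'] [  5. 319.]
[ 0.4333 -0.0133  0.1309] [-3.1411  0.001   3.1058]
```

View pics/w4.png

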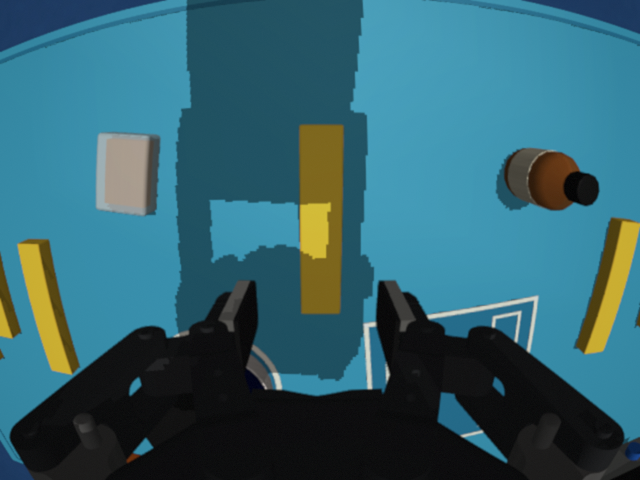

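Slat A lies at (321,217), aligned with the fingers. Descending and gripping.

Request:
{"api": "arm_command", "payload": {
  "motion": [
    [0.2, 0.2, 2.5, 0, 0, 0, 5],
    [0, 0, 3, 0, 0, 0, 5],
    [0, 0, 3, 0, 0, 0, 5],
    [0, 0, 2.5, 0, 0, 0, 5],
    [0, 0, 1.5, 0, 0, 0, 5],
    [0, 0, 0, 0, 0, 0, 5],
    [0, 0, 0, 0, 0, 0, 2.4],
    [0, 0, 0, 0, 0, 0, 2.4],
    [0, 0, 0, 0, 0, 0, 2.4],
    [0, 0, 0, 0, 0, 0, 2.4]
  ],
  "force": 50
}}

```text
t: 8.8
position: [0.4319, -0.0112, 0.007]
orientation: [-3.141, 0.003, 3.107]
wrist_force: [-0.4, -0.6, 6.7]
gripper_width: 0.0286
```

Run:
```python
from h import *
T=tool(); x,y,z=T[:3,3]
plan([(x,y,.13,178,4,2.4),(.599,.062,.13,184.4,6,2.4)])
```

```text
[[-0.01,0,-3.08,0,0.001,0,2.4],[-0.01,0,-3.07,0,0.001,0,2.4],[0,0,-3.08,0,0.001,0,2.4],[0,-0.01,-3.07,-0.001,0,0,2.4],[-2.74,1.32,0,0,0,-0.019,2.4],[-2.77,1.26,0,0,0,-0.019,2.4],[-2.79,1.21,0,0,0,-0.018,2.4],[-2.81,1.16,0,0,0,-0.019,2.4],[-2.83,1.11,0,0,0,-0.018,2.4],[-2.85,1.06,0,0,0,-0.019,2.4]]
```

Request:
{"api": "arm_command", "payload": {
  "motion": [
    [0, 0, -2, 0, 0, 0, 2.4],
    [0, 0, -3.5, 0, 0, 0, 2.4],
    [0, 0, -3.5, 0, 0, 0, 2.4],
    [0, 0, -3.3, 0, 0, 0, 2.4],
    [-2.74, 1.32, 0, 0, 0, -0.019, 2.4],
    [-2.77, 1.26, 0, 0, 0, -0.019, 2.4],
    [-2.79, 1.21, 0, 0, 0, -0.019, 2.4],
    [-2.81, 1.16, 0, 0, 0, -0.019, 2.4],
    [-2.83, 1.11, 0, 0, 0, -0.019, 2.4],
    [-2.85, 1.06, 0, 0, 0, -0.019, 2.4]
  ]
}}

```text
t: 10.05
position: [0.599, 0.0628, 0.1292]
orientation: [-3.141, 0.001, -3.062]
wrist_force: [0.4, 0.2, -1.8]
gripper_width: 0.0286
```

Run:
```python
from h import *
p,d,T=snap('wrist','w5'); s=get_state(); print(s['position'],s['gripper_width'],s['wrist_force'])
plan([(.599,.062,.0080,184.4,5,2.4)])
```

```text
[0.60116717 0.06393165 0.12896775] 0.029317804479436813 [-2.20000001  0.12860929 -2.48320477]
[[0.05,-0.03,2.42,0,0,0.001,2.4],[0.05,-0.04,2.42,0,0.001,0.001,2.4],[0.05,-0.03,2.42,0,0,0.001,2.4],[0.05,-0.04,2.42,0,0.001,0.001,2.4],[0.05,-0.03,2.42,0,0,0,2.4]]
```

View pics/w5.png

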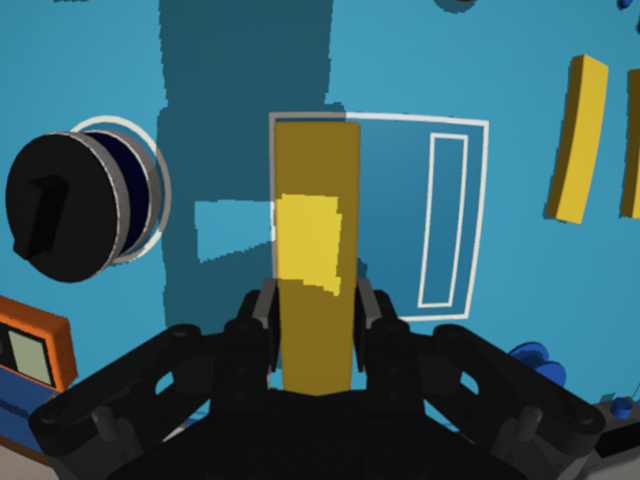

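The slat is held level and in line with the printed outline. Lowering it.

Request:
{"api": "arm_command", "payload": {
  "motion": [
    [0, -0.1, 3, 0, 0, 0, 2.4],
    [0, 0, 3, 0, 0, 0, 2.4],
    [0, 0, 3, 0, 0, 0, 2.4],
    [0, 0, 2.1, 0, 0, 0, 2.4],
    [0, 0, 1.0, 0, 0, 0, 2.4],
    [0, 0, 0, 0, 0, 0, 2.4]
  ]
}}

```text
t: 10.85
position: [0.5986, 0.0614, 0.0083]
orientation: [-3.141, 0.001, -3.062]
wrist_force: [0.2, -0.5, -1.4]
gripper_width: 0.0285
```

Run:
```python
from h import *
s=get_state(); print(s['position'],s['gripper_width'],s['wrist_force'])
```

```text
[0.59856661 0.06135836 0.00826413] 0.028454274256692263 [ 0.21034951 -0.50113521 -1.40224174]
```

Run:
```python
from h import *
T=tool(); T[2,3]=.13
plan([(.505,.270,.13,175.2,6,5)],T)
```

```text
[[1.28,3.59,0,0,0,0.027,5],[1.38,3.55,0,0,0,0.027,5],[1.47,3.52,-0.01,0,0,0.027,5],[1.56,3.47,0,0,0,0.027,5],[1.66,3.43,-0.01,0,0.001,0.027,5],[1.75,3.39,0,0,0,0.028,5]]
```

Request:
{"api": "arm_command", "payload": {
  "motion": [
    [0, 0, 0, 0, 0, 0, 5],
    [0, 0, 0, 0, 0, 0, 5],
    [0, 0, -2.5, 0, 0, 0, 5],
    [0, 0, -4, 0, 0, 0, 5],
    [0, 0, -3.7, 0, 0, 0, 5],
    [0, 0, -2, 0, 0, 0, 5],
    [0, 0, 0, 0, 0, 0, 5]
  ]
}}

```text
t: 11.72
position: [0.5986, 0.0614, 0.1309]
orientation: [-3.141, 0.003, -3.062]
wrist_force: [0.3, 1.0, -0.5]
gripper_width: 0.0502
```

Request:
{"api": "arm_command", "payload": {
  "motion": [
    [1.28, 3.59, 0, 0, 0, 0.027, 5],
    [1.38, 3.55, 0, 0, 0, 0.027, 5],
    [1.47, 3.52, 0, 0, 0, 0.027, 5],
    [1.56, 3.47, 0, 0, 0, 0.027, 5],
    [1.66, 3.43, 0, 0, 0, 0.027, 5],
    [1.75, 3.39, 0, 0, 0, 0.028, 5],
    [0, 0, 0, 0, 0, 0, 5]
  ]
}}

```text
t: 12.6
position: [0.5031, 0.2715, 0.1277]
orientation: [-3.14, -0.001, 3.06]
wrist_force: [0.5, -0.9, -0.2]
gripper_width: 0.0501
```

Run:
```python
from h import *
p,d,T=snap('wrist','w6'); s=get_state(); print(s['position'],s['orientation'],s['gripper_width'],s['wrist_force'])
for q in slats('wrist',p,d,T): print(["%.3f"%v for v in q[:6]],q[6])
```

```text
[0.50368293 0.27052265 0.1279102 ] [-3.13998452e+00 -9.25085575e-04  3.05977214e+00] 0.04997687922572838 [-0.23122617 -0.51275233 -0.02098067]
['0.492', '0.359', '5.117', '138.809', '31.214', '0.021'] [437. 200.]
['0.504', '0.274', '-4.675', '138.248', '29.276', '0.021'] [321. 224.]
['0.514', '0.426', '4.814', '139.792', '33.376', '0.022'] [516. 222.]
['0.567', '0.063', '4.588', '86.069', '34.710', '0.021'] [ 86. 315.]
['0.645', '0.083', '-27.668', '11.474', '3.030', '0.018'] [131. 391.]
```

View pics/w6.png

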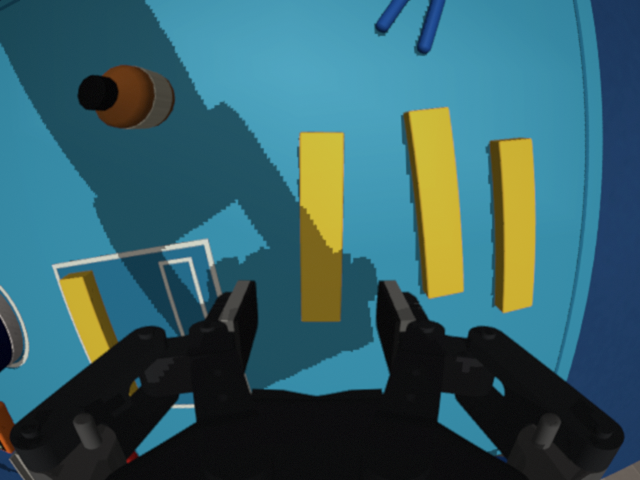

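Slat B is at (321,224) between the fingers.

Request:
{"api": "arm_command", "payload": {
  "motion": [
    [0, 0.25, 2.5, 0, 0, 0, 5],
    [0, 0, 3, 0, 0, 0, 5],
    [0, 0, 3, 0, 0, 0, 5],
    [0, 0, 2.5, 0, 0, 0, 5],
    [0, 0, 1.15, 0, 0, 0, 5],
    [0, 0, 0, 0, 0, 0, 2.4],
    [0, 0, 0, 0, 0, 0, 2.4],
    [0, 0, 0, 0, 0, 0, 2.4],
    [0, 0, 0, 0, 0, 0, 2.4]
  ]
}}

```text
t: 13.78
position: [0.505, 0.2725, 0.0086]
orientation: [-3.142, 0.001, 3.058]
wrist_force: [0.1, -0.2, -1.9]
gripper_width: 0.0285
```

Run:
```python
from h import *
T=tool(); print(get_state()['gripper_width'],T[:3,3]); T[2,3]=.13
plan([(.5912,.1618,.13,184.4,4,2.4),(.5912,.1618,.008,184.4,5,2.4)],T)
```

```text
0.028528027287636478 [0.5050344  0.27253787 0.00862409]
[[-2.38,-2.58,0,0,0,-0.04,2.4],[-2.27,-2.67,0,0,0,-0.04,2.4],[-2.16,-2.76,0.01,0,0.001,-0.04,2.4],[-2.06,-2.85,0,0,0,-0.04,2.4],[0,0,2.44,0,0,0,2.4],[0,0,2.44,0,0,0,2.4],[0,0,2.44,0,0,0,2.4],[0,0,2.44,0,0,0,2.4],[0.01,0.01,2.44,0,0,0,2.4]]
```

Request:
{"api": "arm_command", "payload": {
  "motion": [
    [0, 0, -2, 0, 0, 0, 2.4],
    [0, 0, -4, 0, 0, 0, 2.4],
    [0, 0, -4, 0, 0, 0, 2.4],
    [0, 0, -2, 0, 0, 0, 2.4],
    [-2.38, -2.58, 0, 0, 0, -0.04, 2.4],
    [-2.27, -2.67, 0, 0, 0, -0.04, 2.4],
    [-2.16, -2.76, 0, 0, 0, -0.04, 2.4],
    [-2.06, -2.85, 0, 0, 0, -0.04, 2.4],
    [0, 0, 0, 0, 0, 0, 2.4]
  ]
}}

```text
t: 14.9
position: [0.5917, 0.16, 0.128]
orientation: [-3.141, 0.0, -3.067]
wrist_force: [0.1, 1.0, -1.6]
gripper_width: 0.0292
```

Run:
```python
from h import *
s=get_state(); T=tool(s); print(s['gripper_width'],T[:3,3],s['orientation'],s['wrist_force'])
plan([(.5912,.1618,.0095,184.4,5,2.4)],T)
```

```text
0.029186474822334198 [0.59172671 0.15999264 0.12797981] [-3.14066640e+00  1.46375448e-04 -3.06712738e+00] [ 0.11153014  0.99223532 -1.59139482]
[[0.01,0.04,2.37,0,0,0,2.4],[0.01,0.04,2.37,0,0,-0.001,2.4],[0.01,0.04,2.37,0,0,0,2.4],[0.01,0.04,2.37,0,0,-0.001,2.4],[0,0.04,2.37,-0.001,0,0,2.4]]
```

Request:
{"api": "arm_command", "payload": {
  "motion": [
    [0, 0.1, 3, 0, 0, 0, 2.4],
    [0, 0, 3, 0, 0, 0, 2.4],
    [0, 0, 3, 0, 0, 0, 2.4],
    [0, 0, 1.85, 0, 0, 0, 2.4],
    [0, 0, 1.0, 0, 0, 0, 2.4],
    [0, 0, 0, 0, 0, 0, 2.4],
    [0, 0, 0, 0, 0, 0, 5],
    [0, 0, 0, 0, 0, 0, 5],
    [0, 0, -2.5, 0, 0, 0, 5],
    [0, 0, -4, 0, 0, 0, 5]
  ]
}}

```text
t: 16.15
position: [0.5904, 0.1625, 0.075]
orientation: [-3.141, -0.001, -3.066]
wrist_force: [-0.4, -0.2, 0.7]
gripper_width: 0.0499
```

Run:
```python
from h import *
s=get_state(); T=tool(s); print(s['gripper_width'],T[:3,3],s['orientation'],s['wrist_force'])
plan([(.494,.357,.13,185.1,6,5)],T)
p,d,T=snap('scene','s7')
for q in slats('scene',p,d,T): print(["%.3f"%v for v in q[:6]],q[6])
sensor('scene',p,d,T)
```

```text
0.049888619840261376 [0.59039983 0.16251686 0.07495939] [-3.14079550e+00 -8.23756777e-04 -3.06550016e+00] [-0.44784492 -0.19875902  0.67451527]
[[1.36,3.35,-0.92,0,0,-0.002,5],[1.35,3.36,-0.92,0,0,-0.002,5],[1.34,3.36,-0.92,0,0,-0.002,5],[1.34,3.36,-0.92,0,0,-0.002,5],[1.33,3.36,-0.92,0,0,-0.002,5],[1.32,3.37,-0.91,-0.001,-0.001,-0.003,5]]
['-1.163', '-1.035', '-0.438', '196.589', '137.722', '0.021'] [21. 12.]
['0.500', '0.356', '5.614', '144.107', '32.178', '0.020'] [456. 230.]
['0.521', '0.423', '4.818', '142.115', '32.123', '0.020'] [485. 234.]
['0.480', '-0.356', '-1.913', '145.815', '29.382', '0.020'] [162. 253.]
['0.513', '-0.280', '-2.635', '140.907', '28.527', '0.021'] [195. 260.]
['0.598', '0.159', '4.024', '139.440', '30.701', '0.020'] [388. 267.]
['0.523', '-0.423', '7.013', '144.134', '28.457', '0.021'] [132. 269.]
['0.604', '0.059', '4.583', '144.870', '30.638', '0.021'] [345. 272.]
scene sensor 848 [ 587.7 -112. ] [96.2 95.4] [ 588.5 -113.5] 50.1
```

View pics/s7.png

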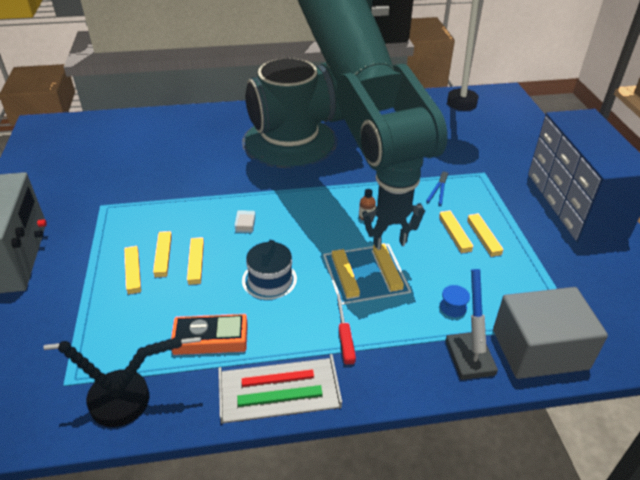

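Both first-layer slats lie on their outlines, seen at (345,272) and (388,267). Next is slat C.

Request:
{"api": "arm_command", "payload": {
  "motion": [
    [1.36, 3.35, -0.92, 0, 0, -0.002, 5],
    [1.35, 3.36, -0.92, 0, 0, -0.002, 5],
    [1.34, 3.36, -0.92, 0, 0, -0.002, 5],
    [1.34, 3.36, -0.92, 0, 0, -0.002, 5],
    [1.33, 3.36, -0.92, 0, 0, -0.002, 5],
    [1.32, 3.37, -0.91, 0, 0, -0.003, 5],
    [0, 0, 0, 0, 0, 0, 5]
  ]
}}

```text
t: 17.08
position: [0.4938, 0.3591, 0.131]
orientation: [3.141, 0.003, -3.05]
wrist_force: [-0.3, 0.2, -0.0]
gripper_width: 0.05
```

Run:
```python
from h import *
p,d,T=snap('wrist','w8'); s=get_state(); print(s['position'],s['orientation'],s['gripper_width'],s['wrist_force'])
for q in slats('wrist',p,d,T): print(["%.3f"%v for v in q[:6]],q[6])
```

```text
[0.49419568 0.35793006 0.13043414] [-3.14157254e+00  1.97181669e-03 -3.05080828e+00] 0.04972443380017175 [ 0.14143716 -0.42273779 -0.7836146 ]
['0.492', '0.361', '5.063', '138.665', '29.207', '0.021'] [319. 219.]
['0.495', '0.426', '4.852', '102.581', '31.032', '0.021'] [408. 229.]
['0.594', '0.066', '4.072', '141.250', '36.536', '0.021'] [ 17. 302.]
['0.581', '0.165', '4.337', '124.485', '34.773', '0.021'] [ 86. 296.]
```

View pics/w8.png

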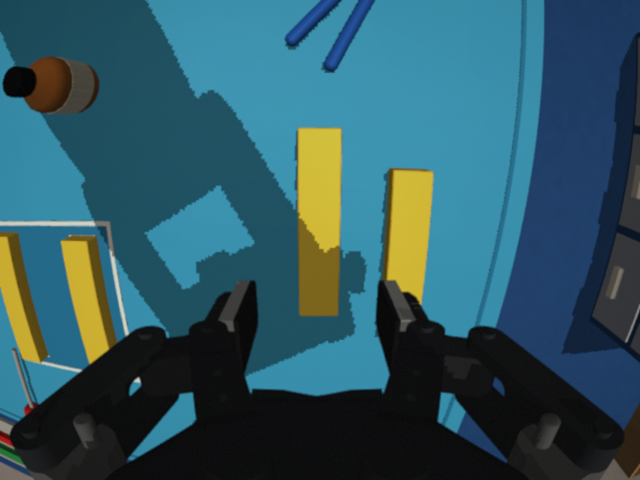

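Request:
{"api": "arm_command", "payload": {
  "motion": [
    [0.1, 0.2, 2.5, 0, 0, 0, 4.4],
    [0, 0, 3, 0, 0, 0, 4.4],
    [0, 0, 3, 0, 0, 0, 4.4],
    [0, 0, 2.5, 0, 0, 0, 4.4],
    [0, 0, 1.25, 0, 0, 0, 4.4],
    [0, 0, 0, 0, 0, 0, 2.4],
    [0, 0, 0, 0, 0, 0, 2.4],
    [0, 0, 0, 0, 0, 0, 2.4],
    [0, 0, 0, 0, 0, 0, 2.4]
  ]
}}

```text
t: 18.25
position: [0.4935, 0.3591, 0.0077]
orientation: [-3.141, 0.001, -3.052]
wrist_force: [-0.2, -0.0, -1.3]
gripper_width: 0.0296
```

Run:
```python
from h import *
T=tool(); print(get_state()['gripper_width'],T[:3,3]); T[2,3]=.13
plan([(.645,.1157,.13,94.4,9,2.4)],T)
```

```text
0.029606258171469134 [0.49348641 0.35912813 0.00774024]
[[-1.44,-2.84,0,0,0,0.176,2.4],[-1.91,-2.55,0,0,0,0.176,2.4],[-2.33,-2.18,0,0,0,0.176,2.4],[-2.67,-1.73,0,0,0,0.176,2.4],[-2.94,-1.24,0,0,0,0.176,2.4],[-3.11,-0.71,0.01,0,0,0.176,2.4],[-3.18,-0.15,0,0,0,0.176,2.4],[-3.16,0.41,0.01,0.001,0,0.176,2.4],[-3.03,0.95,0,0,0,0.175,2.4]]
```

Request:
{"api": "arm_command", "payload": {
  "motion": [
    [0, 0, 0, 0, 0, 0, 2.4],
    [0, 0, -2, 0, 0, 0, 2.4],
    [0, 0, -4, 0, 0, 0, 2.4],
    [0, 0, -4, 0, 0, 0, 2.4],
    [0, 0, -2.2, 0, 0, 0, 2.4]
  ]
}}

```text
t: 18.88
position: [0.4938, 0.3594, 0.1328]
orientation: [3.14, 0.004, -3.052]
wrist_force: [0.1, -0.4, -1.9]
gripper_width: 0.0285
```

Request:
{"api": "arm_command", "payload": {
  "motion": [
    [-1.44, -2.84, 0, 0, 0, 0.176, 2.4],
    [-1.91, -2.55, 0, 0, 0, 0.176, 2.4],
    [-2.33, -2.18, 0, 0, 0, 0.176, 2.4],
    [-2.67, -1.73, 0, 0, 0, 0.176, 2.4],
    [-2.94, -1.24, 0, 0, 0, 0.176, 2.4],
    [-3.11, -0.71, 0, 0, 0, 0.176, 2.4],
    [-3.18, -0.15, 0, 0, 0, 0.176, 2.4],
    [-3.16, 0.41, 0, 0, 0, 0.176, 2.4],
    [-3.03, 0.95, 0, 0, 0, 0.175, 2.4],
    [0, 0, 0, 0, 0, 0, 2.4]
  ]
}}

```text
t: 20.12
position: [0.6453, 0.114, 0.1293]
orientation: [3.141, 0.001, 1.644]
wrist_force: [-0.7, 0.5, -1.4]
gripper_width: 0.0286
```

Run:
```python
from h import *
p,d,T=snap('wrist','w9');s=get_state(); T=tool(s); print(s['gripper_width'],T[:3,3],s['orientation'],s['wrist_force'])
plan([(.645,.1157,.0265,94.4,5,2.4)],T)
```

```text
0.02856098056674925 [0.64471997 0.11495009 0.1292259 ] [3.14152733e+00 5.27358099e-04 1.64760314e+00] [-0.84706704  0.68017446 -1.55060453]
[[0.02,0.01,2.05,0,0,0,2.4],[0.01,0.01,2.06,0,0,0,2.4],[0.02,0,2.05,0,0,0,2.4],[0.01,0.01,2.06,0,0,0,2.4],[0.02,0,2.05,0,0.001,0,2.4]]
```

View pics/w9.png

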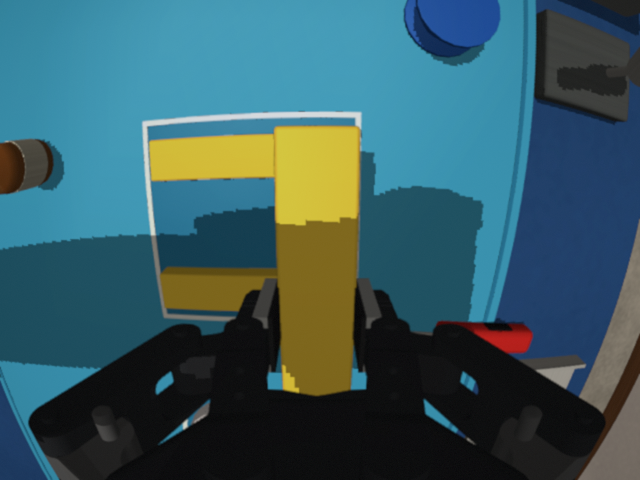

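Request:
{"api": "arm_command", "payload": {
  "motion": [
    [0.1, 0, 3, 0, 0, 0, 2.4],
    [0, 0, 3, 0, 0, 0, 2.4],
    [0, 0, 2.3, 0, 0, 0, 2.4],
    [0, 0, 1.3, 0, 0, 0, 2.4],
    [0, 0, 0.65, 0, 0, 0, 2.4],
    [0, 0, 0, 0, 0, 0, 2.4],
    [0, 0, 0, 0, 0, 0, 5],
    [0, 0, 0, 0, 0, 0, 5],
    [0, 0, -2.5, 0, 0, 0, 5],
    [0, 0, -4, 0, 0, 0, 5]
  ]
}}

```text
t: 21.42
position: [0.6441, 0.1165, 0.0919]
orientation: [-3.141, 0.001, 1.648]
wrist_force: [0.9, -0.5, 0.5]
gripper_width: 0.0503
```

Run:
```python
from h import *
s=get_state(); T=tool(s); print(s['gripper_width'],T[:3,3],s['orientation'],s['wrist_force'])
plan([(.515,.424,.13,184.9,10,4.4)],T)
```

```text
0.05031194175439739 [0.64406484 0.11648274 0.09188347] [-3.14054514e+00  6.82480135e-04  1.64776819e+00] [ 0.90663109 -0.53039266  0.48042634]
[[3.17,-1.05,-0.38,0,0,-0.158,4.4],[3.29,-0.54,-0.38,0,0,-0.158,4.4],[3.33,-0.02,-0.38,0,0,-0.158,4.4],[3.3,0.51,-0.38,0,0,-0.158,4.4],[3.17,1.02,-0.38,0,0,-0.158,4.4],[2.97,1.51,-0.38,0,0,-0.158,4.4],[2.7,1.96,-0.39,0,0,-0.158,4.4],[2.36,2.36,-0.38,0,0,-0.158,4.4],[1.96,2.7,-0.39,0,0,-0.158,4.4],[1.51,2.97,-0.38,-0.001,-0.001,-0.157,4.4]]
```

Request:
{"api": "arm_command", "payload": {
  "motion": [
    [3.17, -1.05, -0.38, 0, 0, -0.158, 4.4],
    [3.29, -0.54, -0.38, 0, 0, -0.158, 4.4],
    [3.33, 0, -0.38, 0, 0, -0.158, 4.4],
    [3.3, 0.51, -0.38, 0, 0, -0.158, 4.4],
    [3.17, 1.02, -0.38, 0, 0, -0.158, 4.4],
    [2.97, 1.51, -0.38, 0, 0, -0.158, 4.4],
    [2.7, 1.96, -0.38, 0, 0, -0.158, 4.4],
    [2.36, 2.36, -0.38, 0, 0, -0.158, 4.4],
    [1.96, 2.7, -0.38, 0, 0, -0.158, 4.4],
    [1.51, 2.97, -0.38, 0, 0, -0.157, 4.4]
  ]
}}

```text
t: 22.68
position: [0.5152, 0.4252, 0.1304]
orientation: [-3.141, 0.002, -3.051]
wrist_force: [0.2, 0.9, 0.2]
gripper_width: 0.044
```

Run:
```python
from h import *
p,d,T=snap('wrist','w10'); s=get_state(); print(s['position'],s['orientation'],s['gripper_width'],s['wrist_force'])
for q in slats('wrist',p,d,T): print(["%.3f"%v for v in q[:6]],q[6])
p,d,T=snap('scene','s10')
for q in slats('scene',p,d,T,zt=.039): print(["%.3f"%v for v in q[:6]],q[6])
```

```text
[0.51384766 0.42820151 0.13087628] [ 3.14026245e+00  1.48352963e-03 -3.04137196e+00] 0.04394934765318226 [-2.12414556  2.96297914  0.86856065]
['0.514', '0.428', '4.731', '137.958', '29.290', '0.021'] [321. 221.]
['0.582', '0.161', '-14.854', '131.204', '88.875', '0.021'] [ 31. 269.]
['-1.141', '-1.031', '-0.573', '139.074', '132.113', '0.040'] [19.  9.]
['0.651', '0.114', '-85.974', '138.709', '36.229', '0.038'] [373. 278.]
```

View pics/w10.png

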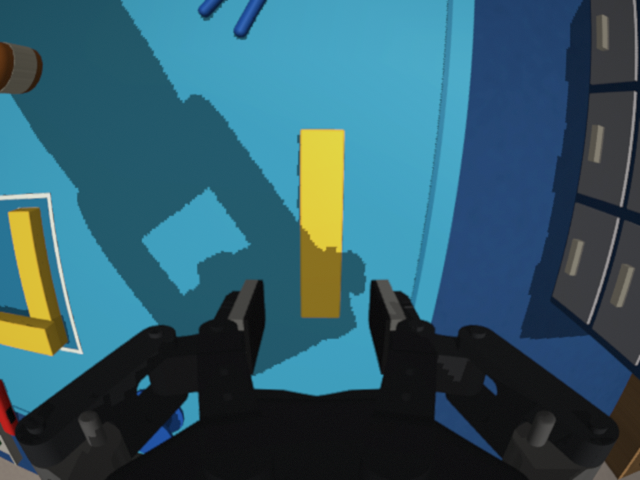

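The second-layer slat sits well. Slat D is at (321,221).

Request:
{"api": "arm_command", "payload": {
  "motion": [
    [0.05, 0.15, 2.5, 0, 0, 0, 4.4],
    [0, 0, 3, 0, 0, 0, 4.4],
    [0, 0, 3, 0, 0, 0, 4.4],
    [0, 0, 2.5, 0, 0, 0, 4.4],
    [0, 0, 1.25, 0, 0, 0, 4.4],
    [0, 0, 0, 0, 0, 0, 2.4],
    [0, 0, 0, 0, 0, 0, 2.4],
    [0, 0, 0, 0, 0, 0, 2.4],
    [0, 0, 0, 0, 0, 0, 2.4],
    [0, 0, 0, 0, 0, 0, 2.4]
  ]
}}

```text
t: 24.02
position: [0.5152, 0.4256, 0.0074]
orientation: [-3.141, 0.001, -3.056]
wrist_force: [-0.3, 0.1, -1.9]
gripper_width: 0.0286
```

Run:
```python
from h import *
T=tool(); print(get_state()['gripper_width'],T[:3,3]); T[2,3]=.13
plan([(.5452,.1081,.13,94.4,10,2.4)],T)
```

```text
0.028629779979063037 [0.51515031 0.4255636  0.00740469]
[[-0.03,-3.19,0,0,0,0.158,2.4],[-0.53,-3.14,0,0,0,0.158,2.4],[-1.02,-3.02,0,0,0,0.158,2.4],[-1.48,-2.82,0,0,0,0.158,2.4],[-1.91,-2.56,0,0,0,0.158,2.4],[-2.29,-2.22,0,0,0,0.158,2.4],[-2.61,-1.84,0,0,0,0.158,2.4],[-2.86,-1.41,0,0,0,0.158,2.4],[-3.05,-0.93,0.01,0,0,0.158,2.4],[-3.16,-0.45,0,0.001,0.001,0.157,2.4]]
```

Request:
{"api": "arm_command", "payload": {
  "motion": [
    [0, 0, -2, 0, 0, 0, 2.4],
    [0, 0, -4, 0, 0, 0, 2.4],
    [0, 0, -4, 0, 0, 0, 2.4],
    [0, 0, -2.2, 0, 0, 0, 2.4]
  ]
}}

```text
t: 24.52
position: [0.5155, 0.426, 0.1329]
orientation: [3.14, 0.004, -3.056]
wrist_force: [0.6, 0.0, -2.7]
gripper_width: 0.0284
```

Request:
{"api": "arm_command", "payload": {
  "motion": [
    [0, -3.19, 0, 0, 0, 0.158, 2.4],
    [-0.53, -3.14, 0, 0, 0, 0.158, 2.4],
    [-1.02, -3.02, 0, 0, 0, 0.158, 2.4],
    [-1.48, -2.82, 0, 0, 0, 0.158, 2.4],
    [-1.91, -2.56, 0, 0, 0, 0.158, 2.4],
    [-2.29, -2.22, 0, 0, 0, 0.158, 2.4],
    [-2.61, -1.84, 0, 0, 0, 0.158, 2.4],
    [-2.86, -1.41, 0, 0, 0, 0.158, 2.4],
    [-3.05, -0.93, 0, 0, 0, 0.158, 2.4],
    [-3.16, -0.45, 0, 0, 0, 0.157, 2.4]
  ]
}}

```text
t: 25.78
position: [0.5446, 0.107, 0.1295]
orientation: [3.141, 0.001, 1.643]
wrist_force: [-0.2, 0.5, -1.6]
gripper_width: 0.0287
```

Request:
{"api": "arm_command", "payload": {
  "motion": [
    [0, 0, 0, 0, 0, 0, 2.4],
    [0, 0, 0, 0, 0, 0, 2.4]
  ]
}}

```text
t: 26.02
position: [0.5447, 0.1083, 0.1295]
orientation: [3.141, 0.0, 1.649]
wrist_force: [-0.7, 0.2, -1.3]
gripper_width: 0.0287
```

Run:
```python
from h import *
p,d,T=snap('wrist','w11');s=get_state(); T=tool(s); print(s['gripper_width'],T[:3,3],s['orientation'],s['wrist_force'])
plan([(.5452,.1081,.0265,94.4,5,2.4)],T)
```

```text
0.028645225896017337 [0.54465371 0.10858996 0.12939103] [3.14088692e+00 3.66392435e-04 1.64960439e+00] [-1.27096443  0.492242   -1.65635442]
[[-0.01,0.01,2.06,0,0,0,2.4],[-0.01,0.01,2.06,0,0,0.001,2.4],[-0.01,0.01,2.06,0,0,0,2.4],[-0.01,0.01,2.05,0,0,0.001,2.4],[-0.01,0,2.06,0.001,0,0,2.4]]
```

View pics/w11.png

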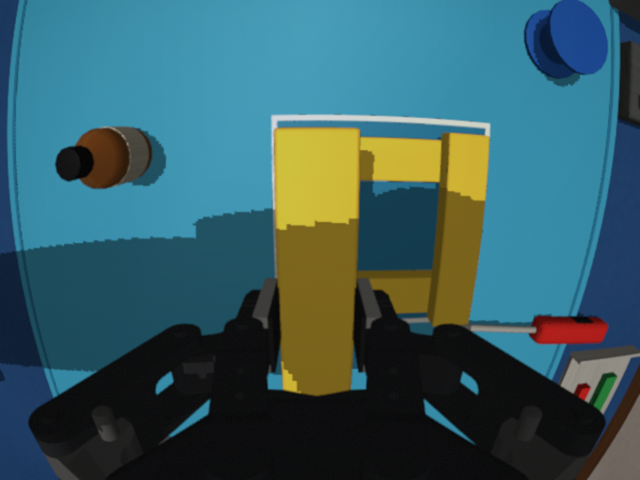

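Request:
{"api": "arm_command", "payload": {
  "motion": [
    [0, 0.05, 3, 0, 0, 0, 2.4],
    [0, 0, 3, 0, 0, 0, 2.4],
    [0, 0, 2.3, 0, 0, 0, 2.4],
    [0, 0, 1.3, 0, 0, 0, 2.4],
    [0, 0, 0.65, 0, 0, 0, 2.4],
    [0, 0, 0, 0, 0, 0, 2.4],
    [0, 0, 0, 0, 0, 0, 5],
    [0, 0, 0, 0, 0, 0, 5],
    [0, 0, -2.5, 0, 0, 0, 5],
    [0, 0, -4, 0, 0, 0, 5]
  ]
}}

```text
t: 27.32
position: [0.5447, 0.1079, 0.092]
orientation: [-3.141, 0.001, 1.648]
wrist_force: [0.5, 1.1, 0.5]
gripper_width: 0.05
```

Request:
{"api": "arm_command", "payload": {
  "motion": [
    [0, 0, -4, 0, 0, 0, 5],
    [0, 0, -4, 0, 0, 0, 5],
    [0, 0, 0, 0, 0, 0, 5],
    [0, 0, 0, 0, 0, 0, 5]
  ]
}}

```text
t: 27.82
position: [0.5451, 0.108, 0.1715]
orientation: [3.141, 0.001, 1.648]
wrist_force: [-1.6, -0.1, -0.9]
gripper_width: 0.0501
```

Run:
```python
from h import *
p,d,T=snap('wrist','w12'); s=get_state(); print(s['position'],s['orientation'],s['gripper_width'],s['wrist_force'])
c,uv=cloud('wrist',d,yellow(p),T)
for z in (.021,.039):
    m=(abs(c[:,2]-z)<.004)&(np.hypot(c[:,0]-.595,c[:,1]-.112)<.13)
    print(z,m.sum(),c[m].min(0),c[m].max(0),c[m].mean(0))
plan([(.506,-.278,.17,177.2,12,5)],T)
p,d,T=snap('scene','s12')
for q in slats('scene',p,d,T,zt=.021): print(["%.3f"%v for v in q[:6]],q[6])
sensor('scene',p,d,T)
```

```text
[0.54485049 0.10801249 0.1708772 ] [-3.14125444e+00  6.66034213e-04  1.64775679e+00] 0.05021517740402452 [-0.76364003 -0.9966044  -0.58141192]
0.021 6092 [0.52079083 0.04196574 0.01702435] [0.63548231 0.1811798  0.02499934] [0.58957212 0.11821596 0.0214431 ]
0.039 12602 [0.52547873 0.03838438 0.03503394] [0.66376664 0.18751016 0.042194  ] [0.5911736  0.11642352 0.03940033]
[[-3.18,-0.57,0.01,0,0,-0.12,5],[-3.09,-0.95,0.01,0,0,-0.12,5],[-2.96,-1.31,0.01,0,0,-0.121,5],[-2.78,-1.66,0.01,0,0,-0.12,5],[-2.56,-1.98,0.02,0,0,-0.121,5],[-2.3,-2.27,0.01,0,0,-0.12,5],[-2.01,-2.53,0.02,0,0,-0.121,5],[-1.69,-2.76,0.01,0,0,-0.12,5],[-1.35,-2.94,0.02,0,0,-0.121,5],[-0.98,-3.08,0.01,0,0,-0.12,5]]
[[-0.6,-3.17,0.02,0,0,-0.121,5],[-0.22,-3.23,0.01,0,0.001,-0.12,5]]
['-1.141', '-0.999', '-39.663', '217.742', '117.855', '0.021'] [22. 12.]
['0.479', '-0.356', '-2.086', '144.124', '29.555', '0.020'] [162. 253.]
['0.514', '-0.280', '-2.635', '143.835', '28.527', '0.021'] [195. 260.]
['0.613', '0.111', '-85.561', '133.609', '121.539', '0.021'] [366. 270.]
['0.522', '-0.423', '7.013', '144.177', '28.457', '0.020'] [132. 268.]
scene sensor 862 [ 587.8 -112. ] [95.1 97.5] [ 586.3 -110.5] 50.4
```

View pics/w12.png

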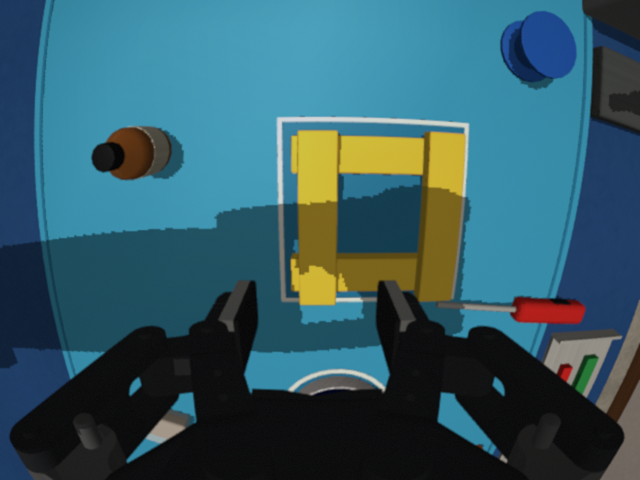

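Two square layers are in place. Next is slat F on the left. I pass above the sensor at z = 0.17, where its fin top is 0.105.

Request:
{"api": "arm_command", "payload": {
  "motion": [
    [-3.18, -0.57, 0, 0, 0, -0.12, 5],
    [-3.09, -0.95, 0, 0, 0, -0.12, 5],
    [-2.96, -1.31, 0, 0, 0, -0.121, 5],
    [-2.78, -1.66, 0, 0, 0, -0.12, 5],
    [-2.56, -1.98, 0, 0, 0, -0.121, 5],
    [-2.3, -2.27, 0, 0, 0, -0.12, 5],
    [-2.01, -2.53, 0, 0, 0, -0.121, 5],
    [-1.69, -2.76, 0, 0, 0, -0.12, 5],
    [-1.35, -2.94, 0, 0, 0, -0.121, 5],
    [-0.98, -3.08, 0, 0, 0, -0.12, 5]
  ]
}}

```text
t: 29.18
position: [0.5122, -0.2146, 0.1709]
orientation: [3.142, -0.001, 2.856]
wrist_force: [0.7, 1.2, 0.6]
gripper_width: 0.0503
```

Request:
{"api": "arm_command", "payload": {
  "motion": [
    [-0.6, -3.17, 0.5, 0, 0, -0.121, 5],
    [-0.22, -3.23, 1, 0, 0, -0.12, 5],
    [0, 0, 1.5, 0, 0, 0, 5],
    [0, 0, 1, 0, 0, 0, 5],
    [0, 0, 0, 0, 0, 0, 5],
    [0, 0, 0, 0, 0, 0, 5]
  ]
}}

```text
t: 29.92
position: [0.5065, -0.2775, 0.1325]
orientation: [-3.141, 0.001, 3.093]
wrist_force: [0.5, 0.2, 0.7]
gripper_width: 0.05
```

Run:
```python
from h import *
p,d,T=snap('wrist','w13'); s=get_state(); print(s['position'],s['orientation'],s['gripper_width'],s['wrist_force'])
for q in slats('wrist',p,d,T): print(["%.3f"%v for v in q[:6]],q[6])
```

```text
[ 0.50657942 -0.27760739  0.13266772] [-3.14079582e+00  1.68782620e-03  3.09319706e+00] 0.04968681208769735 [-0.15786161  0.66042067  0.2306564 ]
['0.471', '-0.355', '-2.009', '138.600', '31.193', '0.021'] [206. 182.]
['0.505', '-0.279', '-2.859', '138.667', '29.340', '0.021'] [314. 220.]
['0.514', '-0.421', '6.813', '138.836', '33.389', '0.021'] [134. 243.]
['0.595', '0.055', '4.348', '141.661', '34.027', '0.021'] [632. 306.]
```

View pics/w13.png

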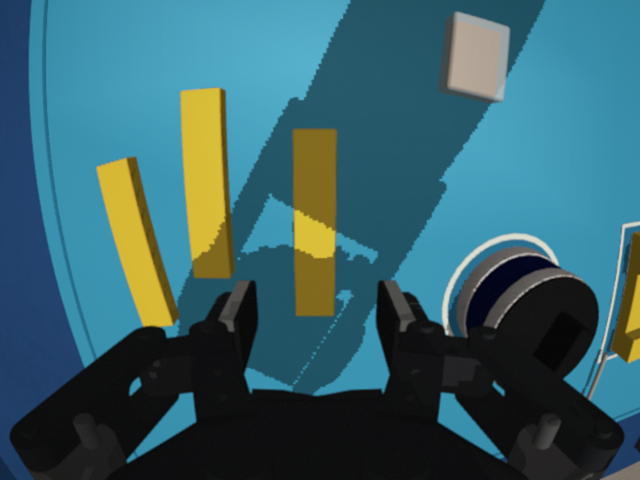

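Request:
{"api": "arm_command", "payload": {
  "motion": [
    [0, -0.1, 2.5, 0, 0, 0, 5],
    [0, 0, 3, 0, 0, 0, 5],
    [0, 0, 3, 0, 0, 0, 5],
    [0, 0, 2.6, 0, 0, 0, 5],
    [0, 0, 1.4, 0, 0, 0, 5],
    [0, 0, 0, 0, 0, 0, 2.4],
    [0, 0, 0, 0, 0, 0, 2.4],
    [0, 0, 0, 0, 0, 0, 2.4],
    [0, 0, 0, 0, 0, 0, 2.4],
    [0, 0, 0, 0, 0, 0, 2.4]
  ]
}}

```text
t: 31.22
position: [0.5064, -0.2792, 0.0074]
orientation: [-3.141, 0.001, 3.093]
wrist_force: [-1.0, 0.8, 2.6]
gripper_width: 0.0286
```

Run:
```python
from h import *
T=tool(); print(get_state()['gripper_width'],T[:3,3]); T[2,3]=.17
plan([(.5989,.0620,.17,184.4,10,2.4)],T)
```

```text
0.028562107529730648 [ 0.50642055 -0.27915119  0.0074284 ]
[[-0.76,3.45,0,0,0,-0.013,2.4],[-0.8,3.44,0,0,0,-0.013,2.4],[-0.85,3.43,0,0,0,-0.012,2.4],[-0.89,3.42,0,0,0,-0.013,2.4],[-0.93,3.41,0,0,0,-0.012,2.4],[-0.97,3.4,0,0,0,-0.013,2.4],[-1.02,3.39,0,0,0,-0.012,2.4],[-1.06,3.37,0,0,0,-0.013,2.4],[-1.1,3.36,-0.01,0,0.001,-0.012,2.4],[-1.14,3.35,0,-0.001,0,-0.013,2.4]]
```

I route around behind the sensor so nothing can drop on it.

Run:
```python
from h import *
T=tool(); T[2,3]=.14
plan([(.44,-.16,.14,177.2,4,2.4),(.44,-.03,.14,180,4,2.4),(.5989,.0620,.14,184.4,6,2.4)],T)
```

```text
[[1.8,2.89,0,0,0,0,2.4],[1.81,2.9,-0.01,0,0,0,2.4],[1.8,2.89,0,0,0.001,0,2.4],[1.81,2.9,-0.01,-0.001,0,0,2.4],[0.16,3.25,0,0,0,-0.012,2.4],[0.12,3.25,0,0,0,-0.012,2.4],[0.08,3.24,0,0,0,-0.012,2.4],[0.04,3.25,0.01,0,0,-0.013,2.4],[-2.65,1.53,0,0,0,-0.013,2.4],[-2.67,1.5,0,0,0,-0.013,2.4]]
[[-2.69,1.46,0,0,0,-0.013,2.4],[-2.71,1.43,0,0,0,-0.013,2.4],[-2.72,1.39,0,0,0,-0.012,2.4],[-2.74,1.37,0.01,0,0,-0.013,2.4]]
```

Request:
{"api": "arm_command", "payload": {
  "motion": [
    [0, 0, -2, 0, 0, 0, 2.4],
    [0, 0, -4, 0, 0, 0, 2.4],
    [0, 0, -4, 0, 0, 0, 2.4],
    [0, 0, -3.3, 0, 0, 0, 2.4]
  ]
}}

```text
t: 31.72
position: [0.5063, -0.2791, 0.1433]
orientation: [-3.14, 0.003, 3.093]
wrist_force: [0.1, -0.4, -2.0]
gripper_width: 0.0289
```

Request:
{"api": "arm_command", "payload": {
  "motion": [
    [1.8, 2.89, 0, 0, 0, 0, 2.4],
    [1.81, 2.9, 0, 0, 0, 0, 2.4],
    [1.8, 2.89, 0, 0, 0, 0, 2.4],
    [1.81, 2.9, 0, 0, 0, 0, 2.4],
    [0.16, 3.25, 0, 0, 0, -0.012, 2.4],
    [0.12, 3.25, 0, 0, 0, -0.012, 2.4],
    [0.08, 3.24, 0, 0, 0, -0.012, 2.4],
    [0.04, 3.25, 0, 0, 0, -0.013, 2.4],
    [-2.65, 1.53, 0, 0, 0, -0.013, 2.4],
    [-2.67, 1.5, 0, 0, 0, -0.013, 2.4]
  ]
}}

```text
t: 32.98
position: [0.4934, 0.0016, 0.1416]
orientation: [-3.141, 0.003, -3.114]
wrist_force: [-0.5, -0.2, -0.8]
gripper_width: 0.0288
```

Request:
{"api": "arm_command", "payload": {
  "motion": [
    [-2.69, 1.46, 0, 0, 0, -0.013, 2.4],
    [-2.71, 1.43, 0, 0, 0, -0.013, 2.4],
    [-2.72, 1.39, 0, 0, 0, -0.012, 2.4],
    [-2.74, 1.37, 0, 0, 0, -0.013, 2.4],
    [0, 0, 0, 0, 0, 0, 2.4],
    [0, 0, 0, 0, 0, 0, 2.4]
  ]
}}

```text
t: 33.72
position: [0.5983, 0.062, 0.1407]
orientation: [-3.141, 0.001, -3.064]
wrist_force: [-0.4, 0.7, -1.5]
gripper_width: 0.0285
```

Run:
```python
from h import *
p,d,T=snap('wrist','w14');s=get_state(); T=tool(s); print(s['gripper_width'],T[:3,3],s['orientation'],s['wrist_force'])
plan([(.5989,.0620,.0445,184.4,5,2.4)],T)
```

```text
0.028760291713865595 [0.59818511 0.0619236  0.14059811] [-3.14096354e+00  1.11829122e-03 -3.06466309e+00] [-0.6644452  -0.54428733 -1.13937967]
[[-0.01,0,1.92,0,0,0,2.4],[-0.01,0,1.92,0,0,0,2.4],[-0.01,0,1.92,0,0,0,2.4],[-0.02,0,1.92,0,0.001,0,2.4],[-0.01,0.01,1.93,-0.001,0,0,2.4]]
```

View pics/w14.png

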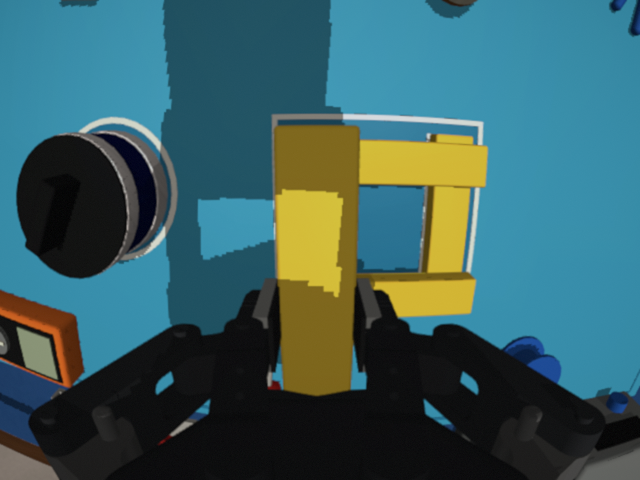

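Slat F is held straight over place 3b. Lowering.

Request:
{"api": "arm_command", "payload": {
  "motion": [
    [-0.05, 0, 3, 0, 0, 0, 2.4],
    [0, 0, 2.8, 0, 0, 0, 2.4],
    [0, 0, 2, 0, 0, 0, 2.4],
    [0, 0, 1.2, 0, 0, 0, 2.4],
    [0, 0, 0.6, 0, 0, 0, 2.4],
    [0, 0, 0, 0, 0, 0, 2.4],
    [0, 0, 0, 0, 0, 0, 5],
    [0, 0, 0, 0, 0, 0, 5],
    [0, 0, -2.5, 0, 0, 0, 5],
    [0, 0, -4, 0, 0, 0, 5]
  ]
}}

```text
t: 35.02
position: [0.5986, 0.0622, 0.1088]
orientation: [-3.141, -0.001, -3.064]
wrist_force: [-0.5, 0.5, 0.8]
gripper_width: 0.0498
```

Run:
```python
from h import *
s=get_state(); T=tool(s); print(s['gripper_width'],T[:3,3],s['orientation'],s['wrist_force'])
T[2,3]=.17
plan([(.472,-.356,.17,178,12,5)],T)
p,d,T=snap('scene','s14')
sensor('scene',p,d,T)
```

```text
0.04977120831703481 [0.59855828 0.06220818 0.1088268 ] [-3.14107393e+00 -1.21799419e-03 -3.06434988e+00] [-0.50769147  0.4854215   0.75052598]
[[1.32,-3.39,0,0,0,0.009,5],[1.29,-3.41,0,0,0,0.009,5],[1.26,-3.42,0,0,0,0.009,5],[1.23,-3.43,0,0,0,0.009,5],[1.2,-3.44,0.01,0,0,0.01,5],[1.16,-3.45,0,0,0,0.009,5],[1.13,-3.46,0.01,0,0,0.01,5],[1.1,-3.47,0,0,0,0.009,5],[1.07,-3.48,0.01,0,0,0.01,5],[1.03,-3.49,0,0,0,0.009,5]]
[[1,-3.5,0.01,0,-0.001,0.01,5],[0.96,-3.51,0,-0.001,0,0.009,5]]
scene sensor 869 [ 589.6 -112.3] [95.3 95.5] [ 588.6 -109. ] 51.5
```

View pics/s14.png

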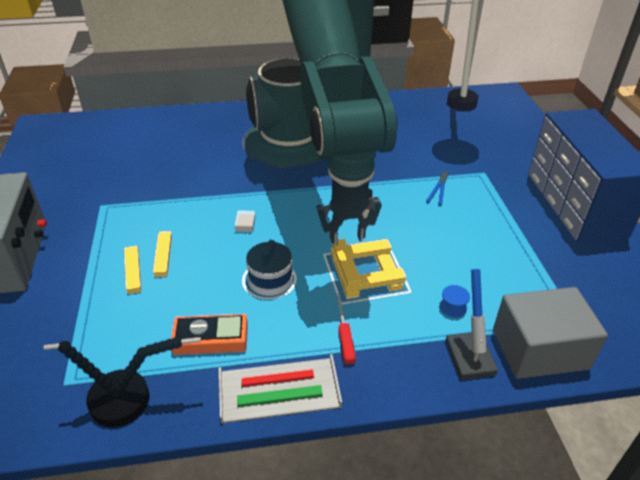

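The third-layer slat rests across the second layer, seen at (348,268). Next is slat E.

Request:
{"api": "arm_command", "payload": {
  "motion": [
    [0, 0, -3, 0, 0, 0, 5],
    [0, 0, -3.1, 0, 0, 0, 5],
    [1.32, -3.39, 0, 0, 0, 0.009, 5],
    [1.29, -3.41, 0, 0, 0, 0.009, 5],
    [1.26, -3.42, 0, 0, 0, 0.009, 5],
    [1.23, -3.43, 0, 0, 0, 0.009, 5],
    [1.2, -3.44, 0, 0, 0, 0.01, 5],
    [1.16, -3.45, 0, 0, 0, 0.009, 5],
    [1.13, -3.46, 0, 0, 0, 0.01, 5],
    [1.1, -3.47, 0, 0, 0, 0.009, 5]
  ]
}}

```text
t: 36.33
position: [0.5143, -0.2177, 0.1704]
orientation: [-3.141, 0.002, -3.139]
wrist_force: [0.5, -0.3, 0.4]
gripper_width: 0.0499
```

Request:
{"api": "arm_command", "payload": {
  "motion": [
    [1.07, -3.48, 0, 0, 0, 0.01, 5],
    [1.03, -3.49, 0, 0, 0, 0.009, 5],
    [1, -3.5, 0.5, 0, 0, 0.01, 5],
    [0.96, -3.51, 1, 0, 0, 0.009, 5],
    [0, 0, 1.5, 0, 0, 0, 5],
    [0, 0, 1, 0, 0, 0, 5],
    [0, 0, 0, 0, 0, 0, 5],
    [0, 0, 0, 0, 0, 0, 5]
  ]
}}

```text
t: 37.33
position: [0.473, -0.3555, 0.1306]
orientation: [-3.141, 0.001, 3.108]
wrist_force: [-0.1, -0.5, 0.2]
gripper_width: 0.0498
```

Run:
```python
from h import *
p,d,T=snap('wrist','w15'); s=get_state(); print(s['position'],s['orientation'],s['gripper_width'],s['wrist_force'])
for q in slats('wrist',p,d,T): print(["%.3f"%v for v in q[:6]],q[6])
```

```text
[ 0.47300571 -0.35562511  0.13075516] [-3.14053704e+00  1.65736012e-03  3.10758835e+00] 0.0504192054728741 [ 0.03452106 -0.31446931  0.79393364]
['0.471', '-0.357', '-2.129', '138.301', '29.368', '0.021'] [315. 219.]
['0.484', '-0.425', '6.830', '79.779', '31.150', '0.021'] [220. 241.]
['0.565', '-0.403', '-17.713', '42.417', '14.307', '0.021'] [258. 347.]
```

View pics/w15.png

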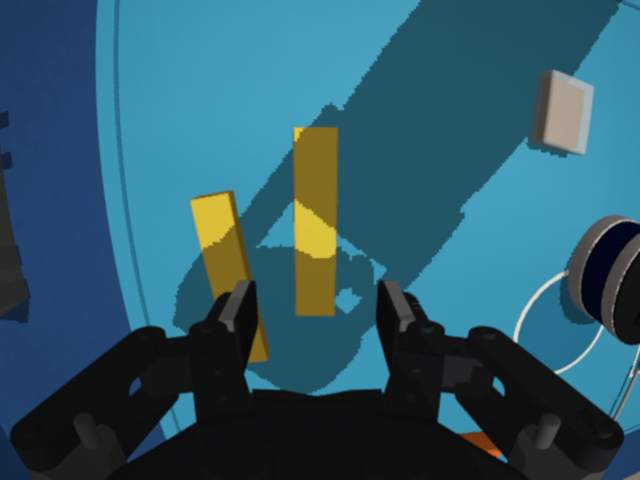

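The sensor has been knocked: it now sits at about (610,270) in the wrist view, outside the ring at (560,320). Measuring it.

Run:
```python
from h import *
for n in ['scene','side']:
    p,d,T=snap(n,n+'16'); 
    c,uv=cloud(n,d,d>0,T); near=(c[:,0]>.4)&(c[:,0]<.75)&(c[:,1]>-.25)&(c[:,1]<.03)
    h=cv2.cvtColor(p,cv2.COLOR_RGB2HSV)[uv[:,1],uv[:,0],2]
    for lo,hi in ((.068,.082),(.098,.112)):
        m=near&(c[:,2]>lo)&(c[:,2]<hi); q=(c[m,:2]*1000).astype(np.float32); print(n,lo,m.sum(),cv2.minAreaRect(q))
```

```text
scene 0.068 943 ((525.93701171875, -74.55216979980469), (99.90997314453125, 102.02184295654297), 79.22624206542969)
scene 0.098 108 ((524.8223266601562, -74.6883544921875), (15.669310569763184, 53.688880920410156), 65.89209747314453)
side 0.068 922 ((515.507568359375, -77.96660614013672), (92.42083740234375, 101.0406265258789), 33.510032653808594)
side 0.098 116 ((520.44970703125, -74.16683197021484), (19.52724266052246, 48.641929626464844), 60.88920974731445)
```

View pics/scene16.png

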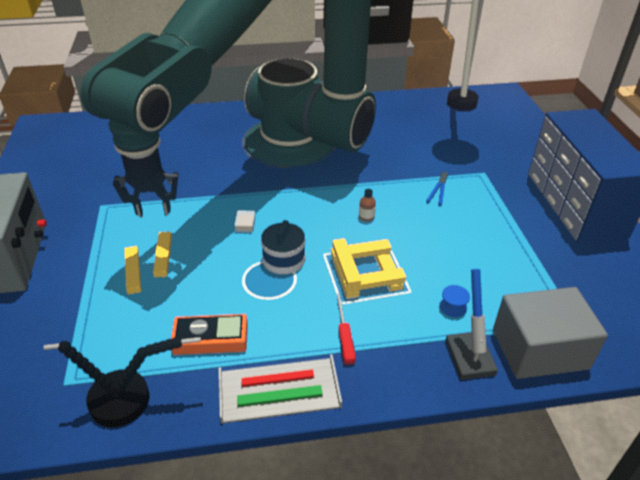

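The sensor stands upright at about (0.522, −0.074), with its fin direction unchanged. I'll slide it back now, while the gripper is empty.

Run:
```python
from h import *
plan([(.473,-.3556,.17,178,2,5),(.522,-.074,.17,154.8,9,5)])
```

```text
[[-0.01,0.01,-1.97,0,0.001,0,5],[-0.01,0,-1.97,-0.001,0.001,0.001,5],[-0.43,3.15,0,0,0,0.045,5],[-0.29,3.16,0,0,0,0.045,5],[-0.15,3.17,0,0,0,0.045,5],[-0.01,3.18,0,0,0,0.045,5],[0.14,3.17,0,0,0,0.045,5],[0.28,3.16,0,0,0,0.045,5],[0.42,3.15,0,0,0,0.045,5],[0.56,3.13,0,0,0,0.045,5]]
[[0.71,3.1,0,0,0,0.045,5]]
```

Request:
{"api": "arm_command", "payload": {
  "motion": [
    [0, 0, -2, 0, 0, 0, 5],
    [0, 0, -2, 0, 0, 0, 5],
    [-0.43, 3.15, 0, 0, 0, 0.045, 5],
    [-0.29, 3.16, 0, 0, 0, 0.045, 5],
    [-0.15, 3.17, 0, 0, 0, 0.045, 5],
    [0, 3.18, 0, 0, 0, 0.045, 5],
    [0.14, 3.17, 0, 0, 0, 0.045, 5],
    [0.28, 3.16, 0, 0, 0, 0.045, 5],
    [0.42, 3.15, 0, 0, 0, 0.045, 5],
    [0.56, 3.13, 0, 0, 0, 0.045, 5]
  ]
}}

```text
t: 38.72
position: [0.5163, -0.1047, 0.1719]
orientation: [3.141, 0.003, 2.745]
wrist_force: [-0.2, 0.4, 0.2]
gripper_width: 0.0502
```

Request:
{"api": "arm_command", "payload": {
  "motion": [
    [0.7, 3.1, 0, 0, 0, 0.045, 5],
    [0, 0, 0, 0, 0, 0, 5],
    [0, 0, 0, 0, 0, 0, 5]
  ]
}}

```text
t: 39.1
position: [0.5215, -0.0746, 0.1711]
orientation: [3.142, 0.002, 2.703]
wrist_force: [0.8, -0.7, 0.1]
gripper_width: 0.0502
```

Run:
```python
from h import *
p,d,T=snap('wrist','w17'); s=get_state(); print(s['position'],s['orientation'],s['gripper_width'])
c,uv=cloud('wrist',d,d>0,T)
near=np.hypot(c[:,0]-.522,c[:,1]+.074)<.08
for lo,hi in ((.068,.082),(.1,.11)):
    m=near&(c[:,2]>lo)&(c[:,2]<hi)&(uv[:,1]<340)
    r=cv2.minAreaRect((c[m,:2]*1000).astype(np.float32)); print(m.sum(),r,uv[m].mean(0))
ring('wrist',p,T)
```

```text
[ 0.52140101 -0.07484071  0.17078523] [-3.14154436e+00  1.90113850e-03  2.70188793e+00] 0.04968576862550051
15056 ((520.7638549804688, -72.55432891845703), (101.48197174072266, 101.86458587646484), 41.363609313964844) [318.98492295 227.83123007]
1928 ((520.9825439453125, -72.23709106445312), (14.14109992980957, 49.39003372192383), 64.48314666748047) [319.57261411 244.56587137]
wrist ring 1213 [ 583.3 -113.3] 60.0
```

View pics/w17.png

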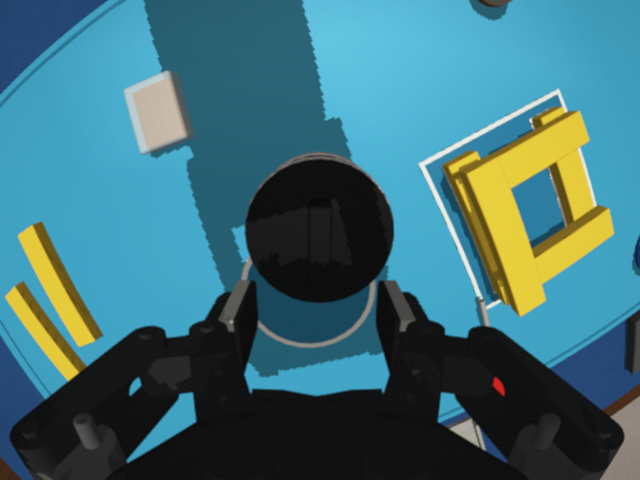

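Request:
{"api": "arm_command", "payload": {
  "motion": [
    [0, 0.1, 1.5, 0, 0, 0, 5],
    [0, 0, 2.3, 0, 0, 0, 5],
    [0, 0, 2.3, 0, 0, 0, 5],
    [0, 0, 1.7, 0, 0, 0, 5],
    [0, 0, 1.0, 0, 0, 0, 5],
    [0, 0, 0, 0, 0, 0, 5],
    [0, 0, 0, 0, 0, 0, 0.8],
    [0, 0, 0, 0, 0, 0, 0.8],
    [0, 0, 0, 0, 0, 0, 0.8],
    [0, 0, 0, 0, 0, 0, 0.8]
  ],
  "force": 25
}}

```text
t: 40.4
position: [0.5222, -0.0734, 0.0827]
orientation: [3.141, 0.002, 2.702]
wrist_force: [-0.6, 1.2, 6.6]
gripper_width: 0.0136
```

Run:
```python
from h import *
s=get_state(); T=tool(s); x,y,z=T[:3,3]; print(T[:3,3],s['gripper_width'],s['wrist_force'])
plan([(x+.064,y-.040,z,154.8,7,.8)])
```

```text
[ 0.52217495 -0.07344015  0.0826546 ] 0.013556037171631261 [-0.59510184  1.16440355  6.62170761]
[[-1.07,-0.13,0,0,0,0,0.8],[-1.07,-0.13,0,0,0,0,0.8],[-1.07,-0.13,0,0,0,0,0.8],[-1.07,-0.13,0,0,0.001,0,0.8],[-1.07,-0.13,0,0,0,0,0.8],[-1.07,-0.12,0.01,0,0.001,0,0.8],[-1.07,-0.13,0,0,0,0,0.8]]
```

Request:
{"api": "arm_command", "payload": {
  "motion": [
    [-0.5, -0.06, 0, 0, 0, 0, 0.8],
    [-1, -0.12, 0, 0, 0, 0, 0.8],
    [-1.1, -0.13, 0, 0, 0, 0, 0.8],
    [-1.1, -0.13, 0, 0, 0, 0, 0.8],
    [-1.1, -0.13, 0, 0, 0, 0, 0.8],
    [-1.1, -0.13, 0, 0, 0, 0, 0.8],
    [-1, -0.12, 0, 0, 0, 0, 0.8],
    [-0.6, -0.07, 0, 0, 0, 0, 0.8],
    [0, 0, 0, 0, 0, 0, 0.8]
  ],
  "force": 35
}}

```text
t: 41.52
position: [0.5865, -0.1136, 0.0826]
orientation: [3.142, 0.002, 2.702]
wrist_force: [2.0, -0.4, 5.2]
gripper_width: 0.0136
```

Request:
{"api": "arm_command", "payload": {
  "motion": [
    [0, 0, 0, 0, 0, 0, 4],
    [0, 0, 0, 0, 0, 0, 4],
    [0, 0, -1.0, 0, 0, 0, 5],
    [0, 0, -2.5, 0, 0, 0, 5],
    [0, 0, -3, 0, 0, 0, 5],
    [0, 0, -2.3, 0, 0, 0, 5],
    [0, 0, 0, 0, 0, 0, 5],
    [0, 0, 0, 0, 0, 0, 5]
  ]
}}

```text
t: 42.52
position: [0.5855, -0.1133, 0.1694]
orientation: [-3.141, 0.0, 2.702]
wrist_force: [-0.9, 0.1, -0.3]
gripper_width: 0.0503
```

Run:
```python
from h import *
for n in ['wrist','scene','side']:
    p,d,T=snap(n,n+'18'); sensor(n,p,d,T)
    if n!='scene': ring(n,p,T)
plan([(.473,-.356,.17,178,9,5)])
```

```text
wrist sensor 14684 [ 583.8 -112.3] [99.6 96.4] [ 585.5 -113.4] 50.6
wrist ring 1813 [ 583.7 -112.9] 58.5
scene sensor 922 [ 589.  -115.5] [ 98.2 101.1] [ 586.8 -116.4] 52.6
side sensor 850 [ 586.5 -113.2] [101.5  98.9] [ 586.2 -114.1] 52.6
side ring 342 [ 584.2 -112.6] 58.7
[[-0.02,-2.97,-0.01,0,0,-0.045,5],[0.12,-2.97,-0.01,0,0,-0.045,5],[0.25,-2.96,-0.01,0,0,-0.045,5],[0.38,-2.95,-0.01,0,0,-0.045,5],[0.51,-2.93,-0.01,0,0,-0.045,5],[0.65,-2.9,-0.01,0,0,-0.045,5],[0.78,-2.87,-0.01,0,0,-0.045,5],[0.9,-2.83,-0.01,0,0,-0.045,5],[1.03,-2.79,-0.01,0,-0.001,-0.045,5]]
```

View pics/wrist18.png

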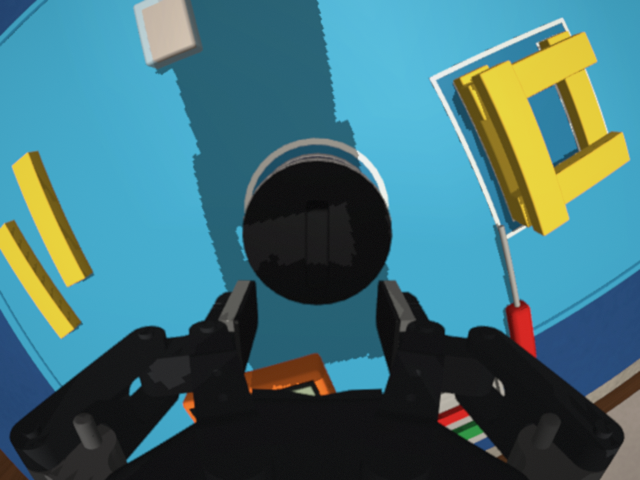

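The sensor is centred again, within 2 mm. Back to slat E.

Request:
{"api": "arm_command", "payload": {
  "motion": [
    [0, -2.97, 0, 0, 0, -0.045, 5],
    [0.12, -2.97, 0, 0, 0, -0.045, 5],
    [0.25, -2.96, 0, 0, 0, -0.045, 5],
    [0.38, -2.95, 0, 0, 0, -0.045, 5],
    [0.51, -2.93, 0, 0, 0, -0.045, 5],
    [0.65, -2.9, 0, 0, 0, -0.045, 5],
    [0.78, -2.87, 0, 0, 0, -0.045, 5],
    [0.9, -2.83, 1, 0, 0, -0.045, 4.5],
    [1.03, -2.79, 2, 0, 0, -0.045, 4.5],
    [0, 0, 1, 0, 0, 0, 4.5]
  ],
  "force": 50
}}

```text
t: 43.92
position: [0.472, -0.357, 0.1282]
orientation: [3.141, -0.001, 3.105]
wrist_force: [-0.4, 1.3, -1.1]
gripper_width: 0.0449
```

Request:
{"api": "arm_command", "payload": {
  "motion": [
    [0, 0, 0, 0, 0, 0, 4.5],
    [0, 0, 0, 0, 0, 0, 4.5]
  ]
}}

```text
t: 44.18
position: [0.4737, -0.3555, 0.1306]
orientation: [-3.141, 0.001, 3.107]
wrist_force: [-0.4, 1.2, -0.5]
gripper_width: 0.0448
```

Run:
```python
from h import *
p,d,T=snap('wrist','w19'); s=get_state(); print(s['position'],s['orientation'],s['gripper_width'],s['wrist_force'])
for q in slats('wrist',p,d,T): print(["%.3f"%v for v in q[:6]],q[6])
```

```text
[ 0.47377636 -0.35557997  0.13077   ] [-3.14065273e+00  1.60921350e-03  3.10739075e+00] 0.04506958339626619 [ 0.19388467  1.0564512  -1.08834841]
['0.470', '-0.357', '-2.157', '138.770', '29.353', '0.021'] [315. 218.]
['0.487', '-0.425', '6.898', '87.340', '31.358', '0.021'] [220. 243.]
['0.570', '-0.402', '-18.619', '27.423', '9.129', '0.021'] [261. 350.]
```

Request:
{"api": "arm_command", "payload": {
  "motion": [
    [0.2, -0.1, 2.5, 0, 0, 0, 4.5],
    [0, 0, 3, 0, 0, 0, 4.5],
    [0, 0, 3, 0, 0, 0, 4.5],
    [0, 0, 2.5, 0, 0, 0, 4.5],
    [0, 0, 1.3, 0, 0, 0, 4.5],
    [0, 0, 0, 0, 0, 0, 2.4],
    [0, 0, 0, 0, 0, 0, 2.4],
    [0, 0, 0, 0, 0, 0, 2.4],
    [0, 0, 0, 0, 0, 0, 2.4],
    [0, 0, 0, 0, 0, 0, 2.4]
  ]
}}

```text
t: 45.48
position: [0.4713, -0.3571, 0.0072]
orientation: [-3.141, 0.001, 3.107]
wrist_force: [0.5, 0.7, -1.4]
gripper_width: 0.0288
```

Run:
```python
from h import *
T=tool(); print(get_state()['gripper_width'],T[:3,3]); T[2,3]=.14
plan([(.43,-.16,.14,178,6,2.4),(.43,-.03,.14,180,4,2.4),(.5912,.1618,.14,184.4,7,2.4)],T)
```

```text
0.028783780435950278 [ 0.47132327 -0.35705484  0.00724587]
[[0.8,3.26,0,0,0,0,2.4],[0.8,3.26,0,0,0,0,2.4],[0.8,3.26,0,0,0,0,2.4],[0.81,3.26,-0.01,0,0,0,2.4],[0.8,3.25,0,0,0.001,0,2.4],[0.81,3.26,-0.01,-0.001,0,0,2.4],[0.11,3.25,0,0,0,-0.009,2.4],[0.08,3.25,0,0,0,-0.009,2.4],[0.06,3.25,0,0,0,-0.008,2.4],[0.03,3.25,0.01,0,0,-0.009,2.4]]
[[-2.3,2.74,0,0,0,-0.011,2.4],[-2.33,2.71,0,0,0,-0.011,2.4],[-2.37,2.69,0,0,0,-0.011,2.4],[-2.39,2.66,0,0,0,-0.011,2.4],[-2.42,2.64,0,0,0,-0.011,2.4],[-2.45,2.61,0,0,0,-0.011,2.4],[-2.49,2.58,0.01,0,0,-0.011,2.4]]
```

Request:
{"api": "arm_command", "payload": {
  "motion": [
    [0, 0, -2, 0, 0, 0, 2.4],
    [0, 0, -4, 0, 0, 0, 2.4],
    [0, 0, -4, 0, 0, 0, 2.4],
    [0, 0, -3.3, 0, 0, 0, 2.4]
  ]
}}

```text
t: 45.98
position: [0.4713, -0.3571, 0.1434]
orientation: [-3.14, 0.003, 3.107]
wrist_force: [0.6, -0.5, -1.3]
gripper_width: 0.0287
```

Request:
{"api": "arm_command", "payload": {
  "motion": [
    [0.8, 3.26, 0, 0, 0, 0, 2.4],
    [0.8, 3.26, 0, 0, 0, 0, 2.4],
    [0.8, 3.26, 0, 0, 0, 0, 2.4],
    [0.81, 3.26, 0, 0, 0, 0, 2.4],
    [0.8, 3.25, 0, 0, 0, 0, 2.4],
    [0.81, 3.26, 0, 0, 0, 0, 2.4],
    [0.11, 3.25, 0, 0, 0, -0.009, 2.4],
    [0.08, 3.25, 0, 0, 0, -0.009, 2.4],
    [0.06, 3.25, 0, 0, 0, -0.008, 2.4],
    [0.03, 3.25, 0, 0, 0, -0.009, 2.4]
  ]
}}

```text
t: 47.22
position: [0.4298, -0.0288, 0.1414]
orientation: [-3.141, 0.003, -3.141]
wrist_force: [0.5, 0.3, -1.6]
gripper_width: 0.0287
```

Request:
{"api": "arm_command", "payload": {
  "motion": [
    [-2.3, 2.74, 0, 0, 0, -0.011, 2.4],
    [-2.33, 2.71, 0, 0, 0, -0.011, 2.4],
    [-2.37, 2.69, 0, 0, 0, -0.011, 2.4],
    [-2.39, 2.66, 0, 0, 0, -0.011, 2.4],
    [-2.42, 2.64, 0, 0, 0, -0.011, 2.4],
    [-2.45, 2.61, 0, 0, 0, -0.011, 2.4],
    [-2.49, 2.58, 0, 0, 0, -0.011, 2.4],
    [0, 0, 0, 0, 0, 0, 2.4],
    [0, 0, 0, 0, 0, 0, 2.4]
  ]
}}

```text
t: 48.35
position: [0.5909, 0.1618, 0.1407]
orientation: [-3.141, 0.001, -3.064]
wrist_force: [-0.8, 1.3, -1.0]
gripper_width: 0.0286
```

Run:
```python
from h import *
p,d,T=snap('wrist','w20');s=get_state(); T=tool(s); print(s['gripper_width'],T[:3,3],s['orientation'],s['wrist_force'])
plan([(.5912,.1618,.0445,184.4,5,2.4)],T)
```

```text
0.028480874729797823 [0.59077314 0.16151535 0.14062819] [-3.14099120e+00  1.26819229e-03 -3.06470846e+00] [-0.52190766  0.05856992 -1.44773524]
[[-0.01,0.01,1.92,0,0,0,2.4],[-0.01,0.01,1.92,0,0,0,2.4],[0,0,1.92,0,0,0,2.4],[-0.01,0.01,1.93,0,0.001,0,2.4],[0,0,1.92,-0.001,0,0,2.4]]
```

View pics/w20.png

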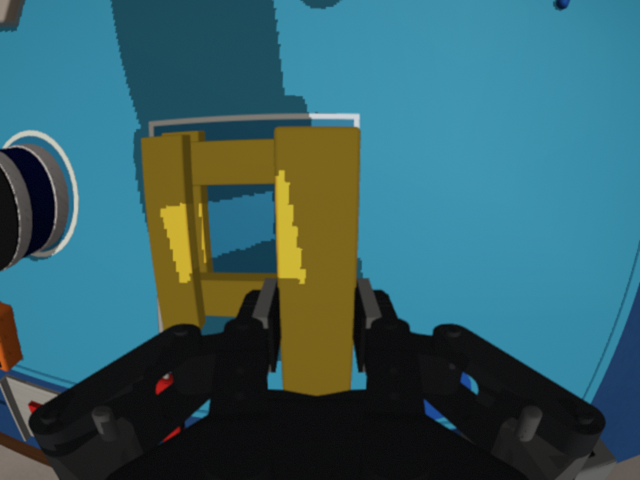

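Request:
{"api": "arm_command", "payload": {
  "motion": [
    [-0.05, 0.02, 3, 0, 0, 0, 2.4],
    [0, 0, 2.8, 0, 0, 0, 2.4],
    [0, 0, 2, 0, 0, 0, 2.4],
    [0, 0, 1.2, 0, 0, 0, 2.4],
    [0, 0, 0.6, 0, 0, 0, 2.4],
    [0, 0, 0, 0, 0, 0, 2.4],
    [0, 0, 0, 0, 0, 0, 5],
    [0, 0, 0, 0, 0, 0, 5],
    [0, 0, -2.5, 0, 0, 0, 5],
    [0, 0, -4, 0, 0, 0, 5]
  ]
}}

```text
t: 49.65
position: [0.591, 0.1621, 0.1088]
orientation: [-3.141, -0.001, -3.064]
wrist_force: [1.2, 1.1, 0.1]
gripper_width: 0.0501
```

Run:
```python
from h import *
s=get_state(); T=tool(s); print(s['gripper_width'],T[:3,3],s['orientation'],s['wrist_force'])
T[2,3]=.17
plan([(.515,-.423,.17,186.9,14,5)],T)
p,d,T=snap('scene','s21')
sensor('scene',p,d,T)
for q in slats('scene',p,d,T,zt=.021): print(["%.3f"%v for v in q[:6]],q[6])
```

```text
0.0500799918088364 [0.59100732 0.16206686 0.10880735] [-3.14073570e+00 -1.15330642e-03 -3.06437796e+00] [1.17686483 1.08191038 0.08840966]
[[0.86,-4.12,0,0,0,-0.003,5],[0.88,-4.12,0,0,0,-0.003,5],[0.89,-4.12,0.01,0,0,-0.003,5],[0.9,-4.12,0,0,0,-0.003,5],[0.91,-4.11,0.01,0,0,-0.003,5],[0.93,-4.11,0,0,0,-0.003,5],[0.94,-4.11,0.01,0,0,-0.003,5],[0.95,-4.11,0,0,0,-0.003,5],[0.96,-4.1,0.01,0,0,-0.003,5],[0.97,-4.1,0,0,0,-0.003,5]]
[[0.99,-4.1,0.01,0,0,-0.003,5],[1,-4.09,0,0,0,-0.003,5],[1.01,-4.09,0.01,0,-0.001,-0.004,5],[1.03,-4.09,0,-0.001,0,-0.003,5]]
scene sensor 847 [ 590.7 -114.8] [95.1 95.7] [ 589.4 -114.9] 50.5
['-1.146', '-1.003', '-41.818', '211.989', '120.410', '0.022'] [21. 12.]
['0.615', '0.111', '-85.931', '133.544', '122.046', '0.021'] [367. 275.]
['0.522', '-0.423', '7.013', '142.778', '28.457', '0.020'] [132. 269.]
```

View pics/s21.png

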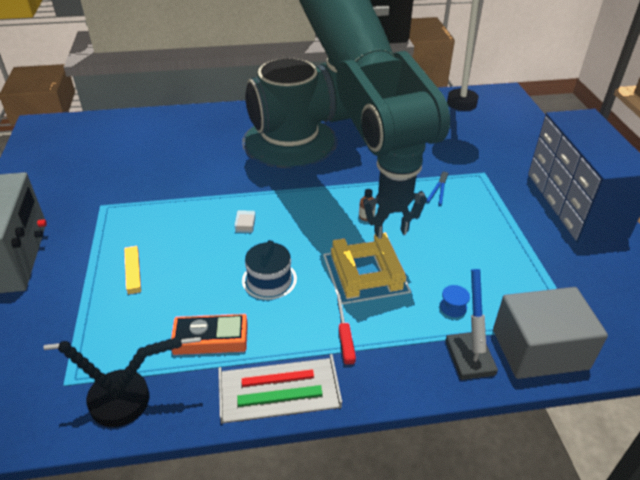

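Three layers are complete. The last slat, G, is at (132,269).

Request:
{"api": "arm_command", "payload": {
  "motion": [
    [0, 0, -3, 0, 0, 0, 5],
    [0, 0, -3.1, 0, 0, 0, 5],
    [0.86, -4.12, 0, 0, 0, -0.003, 5],
    [0.88, -4.12, 0, 0, 0, -0.003, 5],
    [0.89, -4.12, 0, 0, 0, -0.003, 5],
    [0.9, -4.12, 0, 0, 0, -0.003, 5],
    [0.91, -4.11, 0, 0, 0, -0.003, 5],
    [0.93, -4.11, 0, 0, 0, -0.003, 5],
    [0.94, -4.11, 0, 0, 0, -0.003, 5],
    [0.95, -4.11, 0, 0, 0, -0.003, 5]
  ]
}}

```text
t: 50.95
position: [0.5478, -0.1735, 0.1705]
orientation: [-3.141, 0.002, -3.04]
wrist_force: [0.5, 0.1, 0.4]
gripper_width: 0.0501
```

Request:
{"api": "arm_command", "payload": {
  "motion": [
    [0.96, -4.1, 0, 0, 0, -0.003, 5],
    [0.97, -4.1, 0, 0, 0, -0.003, 5],
    [0.99, -4.1, 0, 0, 0, -0.003, 5],
    [1, -4.1, 0, 0, 0, -0.003, 5],
    [1.01, -4.09, 0.5, 0, 0, -0.004, 5],
    [1.03, -4.09, 1, 0, 0, -0.003, 5],
    [0, 0, 1.5, 0, 0, 0, 5],
    [0, 0, 1, 0, 0, 0, 5],
    [0, 0, 0, 0, 0, 0, 5],
    [0, 0, 0, 0, 0, 0, 5]
  ]
}}

```text
t: 52.2
position: [0.516, -0.4224, 0.1309]
orientation: [-3.14, 0.001, -3.02]
wrist_force: [-0.8, 0.1, 1.0]
gripper_width: 0.0499
```

Run:
```python
from h import *
p,d,T=snap('wrist','w22'); s=get_state(); print(s['position'],s['orientation'],s['gripper_width'],s['wrist_force'])
for q in slats('wrist',p,d,T): print(["%.3f"%v for v in q[:6]],q[6])
```

```text
[ 0.51600894 -0.42251145  0.13100062] [-3.14015676e+00  1.58151402e-03 -3.02055320e+00] 0.05006536251702102 [ 0.59897824 -0.39367277  0.39354018]
['0.515', '-0.423', '7.025', '138.681', '29.377', '0.021'] [316. 220.]
```

View pics/w22.png

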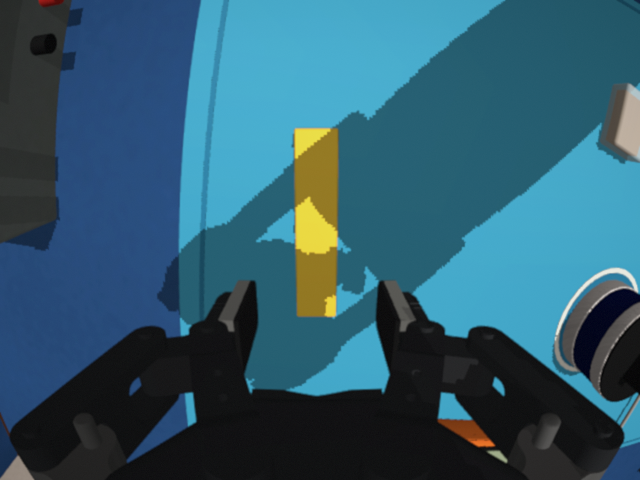

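Request:
{"api": "arm_command", "payload": {
  "motion": [
    [0, 0, 2.5, 0, 0, 0, 5],
    [0, 0, 3, 0, 0, 0, 5],
    [0, 0, 3, 0, 0, 0, 5],
    [0, 0, 2.5, 0, 0, 0, 5],
    [0, 0, 1.3, 0, 0, 0, 5],
    [0, 0, 0, 0, 0, 0, 2.4],
    [0, 0, 0, 0, 0, 0, 2.4],
    [0, 0, 0, 0, 0, 0, 2.4],
    [0, 0, 0, 0, 0, 0, 2.4],
    [0, 0, 0, 0, 0, 0, 2.4]
  ]
}}

```text
t: 53.5
position: [0.5158, -0.4232, 0.0077]
orientation: [-3.14, 0.001, -3.021]
wrist_force: [-1.3, 0.3, 2.8]
gripper_width: 0.0285
```

Run:
```python
from h import *
T=tool(); print(get_state()['gripper_width'],T[:3,3]); T[2,3]=.16
plan([(.43,-.18,.16,180,7,2.4),(.43,-.04,.16,175,4,2.4),(.5452,.1081,.16,94.4,9,2.4)],T)
```

```text
0.028467919265933315 [ 0.51583837 -0.42315097  0.00766698]
[[0.8,3.6,-0.01,0,0,0.017,2.4],[0.86,3.58,0,0,0,0.017,2.4],[0.92,3.57,-0.01,0,0,0.017,2.4],[0.98,3.55,0,0,0,0.017,2.4],[1.05,3.53,-0.01,0,0,0.017,2.4],[1.1,3.51,0,0,0.001,0.018,2.4],[1.17,3.5,0,-0.001,0,0.017,2.4],[0,3.5,0,0,0,0.022,2.4],[0.08,3.5,0,0,0,0.022,2.4],[0.15,3.49,0,0,0,0.022,2.4]]
[[0.23,3.49,0,0,0,0.022,2.4],[-1.13,1.75,0,0,0,0.156,2.4],[-0.85,1.91,0,0,0,0.156,2.4],[-0.54,2.01,0,0,0,0.156,2.4],[-0.22,2.07,0,0,0,0.156,2.4],[0.11,2.08,0,0,0,0.156,2.4],[0.43,2.04,0,0,0,0.157,2.4],[0.74,1.95,0,0,0,0.156,2.4],[1.04,1.81,0,0,0,0.157,2.4],[1.31,1.63,0,0,0,0.156,2.4]]
```

Request:
{"api": "arm_command", "payload": {
  "motion": [
    [0, 0, -2, 0, 0, 0, 2.4],
    [0, 0, -4, 0, 0, 0, 2.4],
    [0, 0, -4, 0, 0, 0, 2.4],
    [0, 0, -4, 0, 0, 0, 2.4],
    [0, 0, -1.3, 0, 0, 0, 2.4]
  ]
}}

```text
t: 54.12
position: [0.5161, -0.4235, 0.1643]
orientation: [-3.138, 0.004, -3.021]
wrist_force: [0.3, 0.3, -1.2]
gripper_width: 0.0289
```

Request:
{"api": "arm_command", "payload": {
  "motion": [
    [0.8, 3.6, 0, 0, 0, 0.017, 2.4],
    [0.86, 3.58, 0, 0, 0, 0.017, 2.4],
    [0.92, 3.57, 0, 0, 0, 0.017, 2.4],
    [0.98, 3.55, 0, 0, 0, 0.017, 2.4],
    [1.05, 3.53, 0, 0, 0, 0.017, 2.4],
    [1.1, 3.51, 0, 0, 0, 0.018, 2.4],
    [1.17, 3.5, 0, 0, 0, 0.017, 2.4],
    [0, 3.5, 0, 0, 0, 0.022, 2.4],
    [0.08, 3.5, 0, 0, 0, 0.022, 2.4],
    [0.15, 3.49, 0, 0, 0, 0.022, 2.4]
  ]
}}

```text
t: 55.38
position: [0.4292, -0.0736, 0.1596]
orientation: [-3.141, 0.001, 3.075]
wrist_force: [1.0, 0.7, -1.9]
gripper_width: 0.0284
```

Request:
{"api": "arm_command", "payload": {
  "motion": [
    [0.23, 3.49, 0, 0, 0, 0.022, 2.4],
    [-1.13, 1.75, 0, 0, 0, 0.156, 2.4],
    [-0.85, 1.91, 0, 0, 0, 0.156, 2.4],
    [-0.54, 2.01, 0, 0, 0, 0.156, 2.4],
    [-0.22, 2.07, 0, 0, 0, 0.156, 2.4],
    [0.11, 2.08, 0, 0, 0, 0.156, 2.4],
    [0.43, 2.04, 0, 0, 0, 0.157, 2.4],
    [0.74, 1.95, 0, 0, 0, 0.156, 2.4],
    [1.04, 1.81, 0, 0, 0, 0.157, 2.4],
    [1.31, 1.63, 0, 0, 0, 0.156, 2.4]
  ]
}}

```text
t: 56.62
position: [0.5449, 0.1089, 0.1594]
orientation: [-3.141, 0.001, 1.643]
wrist_force: [-0.1, 0.0, -0.8]
gripper_width: 0.0287
```

Request:
{"api": "arm_command", "payload": {
  "motion": [
    [0, 0, 0, 0, 0, 0, 2.4],
    [0, 0, 0, 0, 0, 0, 2.4]
  ]
}}

```text
t: 56.88
position: [0.5444, 0.108, 0.1595]
orientation: [3.142, 0.001, 1.651]
wrist_force: [-0.2, 0.0, -1.2]
gripper_width: 0.0283
```

Run:
```python
from h import *
p,d,T=snap('wrist','w23');s=get_state(); T=tool(s); print(s['gripper_width'],T[:3,3],s['orientation'],s['wrist_force'])
plan([(.5452,.1081,.063,94.4,5,2.4)],T)
```

```text
0.028656632885819686 [0.54444606 0.10793488 0.15966209] [3.14126068e+00 7.01202340e-04 1.64986721e+00] [-0.1032618  -0.00678184 -1.46187671]
[[0,0.01,1.93,0,0,0,2.4],[0,0.02,1.93,0,0,0.001,2.4],[0.01,0.01,1.94,0,0,0,2.4],[0,0.02,1.93,0,0,0.001,2.4],[0.01,0.01,1.94,0,0.001,0,2.4]]
```

View pics/w23.png

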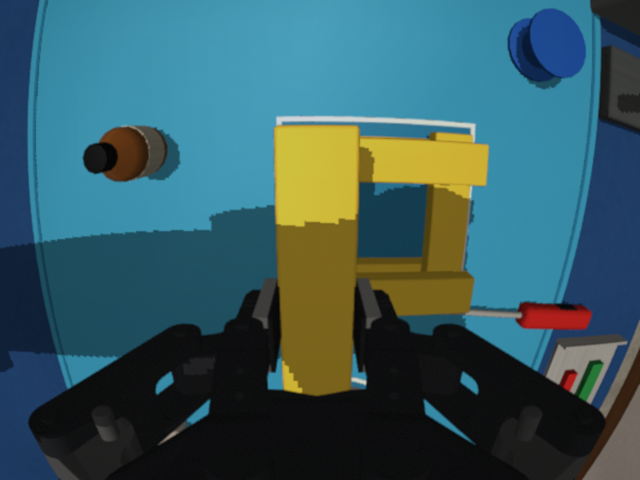

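Request:
{"api": "arm_command", "payload": {
  "motion": [
    [0, 0.08, 3, 0, 0, 0, 2.4],
    [0, 0, 2.8, 0, 0, 0, 2.4],
    [0, 0, 2, 0, 0, 0, 2.4],
    [0, 0, 1.2, 0, 0, 0, 2.4],
    [0, 0, 0.65, 0, 0, 0, 2.4],
    [0, 0, 0, 0, 0, 0, 2.4],
    [0, 0, 0, 0, 0, 0, 5],
    [0, 0, 0, 0, 0, 0, 5],
    [0, 0, -2.5, 0, 0, 0, 5],
    [0, 0, -4, 0, 0, 0, 5]
  ]
}}

```text
t: 58.18
position: [0.5452, 0.1083, 0.1284]
orientation: [-3.141, 0.001, 1.648]
wrist_force: [-0.1, -0.4, 0.3]
gripper_width: 0.05
```

Request:
{"api": "arm_command", "payload": {
  "motion": [
    [0, 0, -4, 0, 0, 0, 5],
    [0, 0, -3, 0, 0, 0, 5],
    [2.5, 0, 0, 0, 0, 0, 5],
    [2.5, 0, 0, 0, 0, 0, 5],
    [2.5, 0, 0, 0, 0, 0, 5],
    [2.5, 0, 0, 0, 0, 0, 5],
    [0, 0, 0, 0, 0, 0, 5],
    [0, 0, 0, 0, 0, 0, 5]
  ]
}}

```text
t: 59.18
position: [0.538, 0.2078, 0.1985]
orientation: [3.141, 0.001, 1.648]
wrist_force: [0.1, 0.0, 0.6]
gripper_width: 0.0498
```

Run:
```python
from h import *
for n in ['wrist','scene','side']:
    p,d,T=snap(n,n+'24'); sensor(n,p,d,T)
    if n!='wrist': ring(n,p,T)
    c,uv=cloud(n,d,yellow(p),T)
    for z in (.021,.039,.057,.075):
        m=(abs(c[:,2]-z)<.005)&(np.hypot(c[:,0]-.595,c[:,1]-.112)<.14)
        if m.sum()>20: q=(c[m,:2]*1000).astype(np.float32); print(z,m.sum(),cv2.minAreaRect(q))
print(get_state()['t'],get_state()['position'])
```

```text
wrist no sensor
0.021 1475 ((585.3064575195312, 122.61032104492188), (127.01666259765625, 119.45056915283203), 4.489689350128174)
0.039 1247 ((592.6763305664062, 130.14132690429688), (137.20033264160156, 108.92621612548828), 3.831970453262329)
0.057 5524 ((593.3146362304688, 114.6169204711914), (139.3519744873047, 135.0319366455078), 2.891723394393921)
0.075 4824 ((545.334716796875, 114.98806762695312), (30.359500885009766, 130.47824096679688), 4.388321876525879)
scene sensor 855 [ 588.5 -114.7] [96.1 94.7] [ 587.9 -113.4] 50.9
scene ring 458 [ 584.  -113.7] 58.1
0.021 273 ((612.5774536132812, 111.0604248046875), (111.06629180908203, 135.20654296875), 3.452558994293213)
0.039 637 ((602.5360717773438, 108.98072052001953), (135.97274780273438, 136.0015869140625), 5.135794639587402)
0.057 991 ((613.4672241210938, 108.99030303955078), (115.57279205322266, 131.8929443359375), 4.414829254150391)
0.075 550 ((548.78173828125, 105.93928527832031), (34.733848571777344, 137.1119384765625), 5.037999153137207)
side sensor 845 [ 585.2 -113.1] [102.7  96.9] [ 585.7 -113.7] 52.2
side ring 337 [ 583.9 -112.8] 58.8
0.021 370 ((587.1649169921875, 110.709228515625), (135.05079650878906, 142.78973388671875), 5.54194450378418)
0.039 480 ((591.5861206054688, 106.4706802368164), (135.7001495361328, 138.6787109375), 4.103477954864502)
0.057 733 ((594.6185913085938, 109.24342346191406), (142.9438018798828, 137.02938842773438), 4.764245986938477)
0.075 501 ((545.101806640625, 106.03231048583984), (34.653900146484375, 142.1005096435547), 4.686781883239746)
59.325 [0.53807148 0.20749914 0.19844074]
```

View pics/scene24.png

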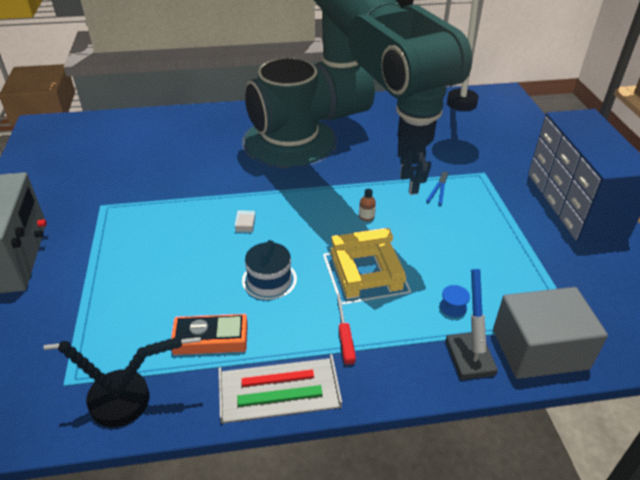

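View pics/side24.png

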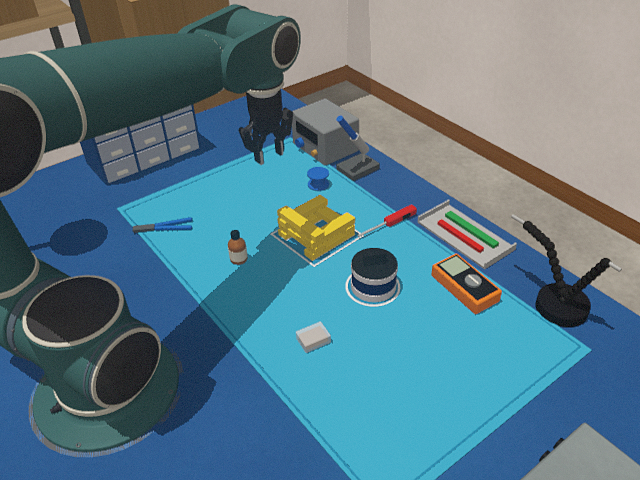

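Both views show the sensor inside the ring (270,268 in the scene view) and all seven slats squarely stacked (368,262). The bystanders are where they started, and the arm is clear.

Run:
```python
from plant import *
print(close_job())
```

```text
the job is handed in; nothing more can be done
None
```

The sensor stands inside the ring, and all seven slats are stacked on the square. There are three crosswise pairs plus one slat alone on top, across the end on the square's −x side. I handed the job in at about 59 s; no verdict was reported.

- **Sensor:** I gripped it by the fin and slid it onto the ring. While I was fetching slats it got knocked about 7 cm away, so I slid it back. In the last check the side view put it within about 2 mm of the ring's centre. The scene view read about 4.5 mm, but that camera reads a few millimetres long in x. It was out of the wrist camera's view by then.
- **Tower:** In the last images the four layer tops were at about 21, 39, 57 and 75 mm, as they should be. The layers point along the square's direction (about 4.4°) within roughly 1.5°. Placing errors look like a few millimetres, against the 18 mm allowed.
- **Disagreements:** The cameras differed by up to about 10 mm in x on single slats, so I relied mainly on the wrist camera before each grasp.
- **Rest of the bench:** The other items appear unmoved in the images, but I did not measure their positions. I saw no sign of the grip slackening.

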